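# Roll the case's seal strip flush and lock it

## Robot

A 7-joint arm with a two-finger parallel gripper is mounted at the origin on a cart in front of the work surface, level with it; the furniture and walls round the work are solid. World frame = base frame: x ahead of the robot, y to its left, z up, the work surface at z = 0. Lengths are in m, angles in rad, forces in N, time in s.
With the tool pointing down it reaches from about 0.4 to 0.85 m from the base axis. Payload 6.9 kg.
Tool frame: the origin (TCP) lies between the finger pads; the fingertips stand 19 mm ahead of it and the grasp point (between the pads) is the TCP; z points along the fingers, y is the direction in which the jaws open and shut (so a half turn about z gives the same grasp; the last joint's range is limited). The gripper opens to 85 mm and grips with 20 to 120 N. Pads are 22 mm wide; open, the fingers measure 114 mm over their backs; the gripper's body (76 mm by 85 mm) begins 54 mm behind the grasp point. The pads swing forward as they close: fully open they stand 13 mm farther back than shut.
Start: joints at [1.357, 0.507, -0.238, 1.5, 0.126, 1.149, -0.155], TCP at [0.196, -0.594, 0.25] pointing down, gripper open.
Joint ranges: [-3.08, 3.08], [-0.24, 2.05], [-1.43, 1.35], [0, 2.5], [-1.52, 4.66], [0.17, 1.96], [-2.89, 2.89]. Speed limits (rad/s): [2.39, 2.39, 3.14, 3.14, 3.14, 3.14, 3.14].

## Interface

Orientations are given as a unit quaternion [x, y, z, w].
In Python, from plant import sensors, viewer, workorder gives the robot as it stands.
- The arm moves only by the tool apply_moves, never from a script. Its argument "plan" is a list of rows, each an object of numbers: "dx", "dy", "dz": the shift along the tool's x, y, z in mm; "wx", "wy", "wz": the turn, a rotation vector about the tool's x, y, z in rad; "gripper": the closure, from 0 (fully open) to 1 (shut). A call has 1 to 12 rows; each row shifts and turns the commanded pose from where the row before left it, along the tool's axes as they then stand; what a row does not reach is not made up. A row lasts 1/12 s, in which the tool goes at most 41.7 mm and 7.16 degrees, less where a joint would pass 70% of its speed; a pose out of reach is approached as far as the arm can. A call with a gripper value outside its range is refused whole. The fingers move at their own pace and stop on an object; "newtons" is the grip in N (left out, the last holds). Time passes only in rows, so rows that do not move let the fingers close. It gives the time, the measured TCP pose, the force and the opening at its end, in the units of the state.
- sensors.get_state(): the state, without advancing time (a new reading comes with each control period).
- viewer.grab_frame(name): name is "side" or "top" or "wrist"; returns a dict with "color" (420x560x3 uint8, red, green, blue), "intrinsics" (3x3 intrinsics, pixels), "eye" and "attitude" of the camera in the world; the wrist camera has in their place "tool_from_camera" (4x4, takes a point from camera to tool coordinates, whose origin is the TCP and whose axes are the flange's). Camera axes: x right, y down, z forward; pixel columns grow to the right and rows downward; lengths in m; the calibration is good to about 2 mm. A picture is of the moment at which its call begins: read the wrist's pose just before it. There is no depth.
- workorder.finish_job(): hands the job in, once; it reports no verdict.
The state is a dict: "time_s": time; "qpos": joint angles; "joint_velocities": joint speeds; "effort": joint torques, N m; "eef_pos": TCP position; "tool_rot": TCP orientation; "wrist_force": force on the tool from outside, world axes, zero at the start; "ft_torque": the same for the moment, N m; "opening": finger opening in m.
Only numpy, scipy, OpenCV 4.12 (cv2) and the standard library are available. Lean on these libraries where they do the work, as an engineer would, in place of code of your own. Each camera call takes 0.05 s, during which the arm holds its last target.

## Task

The seal strip on the sloped front of the steel instrument case stands proud of its channel. If the locking lever at its end hangs over the strip, first swing it up and back, clear of the strip; then take the hand roller from its leaning rest and roll it firmly along the strip until every segment is flush, pressing only with the roller and not with the gripper. Then put the roller back in its rest as it was, and last swing the lever fully down over the strip. Do not disturb the other things on the trolley.

Things in the scene. Friction and masses are not known exactly. Their poses are not given: they have to be found in the camera images.
- strip: Seal strip: six rigid plastic segments in one straight channel. Origin: mid-length, mid-width, in the flush plane, 58 mm above the table. Axes: x up the slope, y along the strip towards the lever (robot's left), z square out of the slope, 30 deg from vertical towards the robot. Segments 22 mm wide, 28 mm apart, centres y = -70, -42, -14, 14, 42, 70 mm; a seated segment's top is at z = 0
- strip_start (a point): On the strip's plain end, axes as the strip's: middle of the top of a fixed metal end block, at y = -100 mm, z = 0 of the strip's frame. The block is 25 mm wide, 32 mm long, flush with seated segments; so are two metal rails along the strip's sides (x = 12.5 to 18.5 mm) and a like block from y = 84 to 128 mm under the lever
- case: Fixed steel instrument case, origin on the table under the strip's middle, x level and away from the robot, y along the strip. Its sloped front, 90 mm by 270 mm, lies 6 mm below the flush plane (front edge 33 mm above the table, back edge 78); behind it a flat top reaches x = 102 mm, with a wire handle up to z = 91 mm
- seal_1 (a joint): Segment 1 of the strip (1 at the plain end, 6 next to the lever): how far it is pressed in, m; 0 = stands 5 mm proud, 0.005 = flush, against its stop. Stays where it is left; about 5 N pushes it in
- seal_2 (a joint): Segment 2 of the strip (1 at the plain end, 6 next to the lever): how far it is pressed in, m; 0 = stands 5 mm proud, 0.005 = flush, against its stop. Stays where it is left; about 5 N pushes it in
- seal_3 (a joint): Segment 3 of the strip (1 at the plain end, 6 next to the lever): how far it is pressed in, m; 0 = stands 5 mm proud, 0.005 = flush, against its stop. Stays where it is left; about 5 N pushes it in
- seal_4 (a joint): Segment 4 of the strip (1 at the plain end, 6 next to the lever): how far it is pressed in, m; 0 = stands 5 mm proud, 0.005 = flush, against its stop. Stays where it is left; about 5 N pushes it in
- seal_5 (a joint): Segment 5 of the strip (1 at the plain end, 6 next to the lever): how far it is pressed in, m; 0 = stands 5 mm proud, 0.005 = flush, against its stop. Stays where it is left; about 5 N pushes it in
- seal_6 (a joint): Segment 6 of the strip (1 at the plain end, 6 next to the lever): how far it is pressed in, m; 0 = stands 5 mm proud, 0.005 = flush, against its stop. Stays where it is left; about 5 N pushes it in
- lever_hinge (a point): Hinge of the steel locking lever, on the case; axes as the strip's; hinge axis along x. It lies at x = 0, y = 108, z = 9 mm of the strip's frame, between two bearing cheeks 18 mm long (y) that reach 15 mm above the flush plane
- lever_tip (a point): Middle of the round cross bar, 14 mm in diameter and 14 mm wide, at the lever's free end, 46 mm from its hinge; the lever itself is a flat bar 14 mm wide, 4 mm thick. Push it along its arc: shoved straight sideways while low it can jam against the pusher
- lock_lever (a joint): Angle of the locking lever, rad; 0 = shut, lies along the strip over segment 6 (tip then at y = 62, z = 10 mm of the strip's frame), 1.57 = stands square to the slope, 2.0 = fully open, leaning outwards past the strip's end. Stiff (2 N at the tip), stays where it is left
- roller_grip (a point): Hand roller, mid-handle. z along the handle away from the wheel, x the axle; it rolls along its y. Handle 26 (x) by 22 (y) by 50 mm (z = -26 to 24); below it a neck, a fork (26 by 16 mm) and a rubber wheel 40 mm in diameter, 16 mm wide, its rim 88 mm from this point along -z. 0.2 kg. At the start it leans in its rest, handle top towards the robot, 30 deg from vertical
- rest_seat (a point): On the roller's rest: where mid-handle is when the roller is home. x level, away from the robot. At home the handle leans 30 deg from vertical towards the rest's -x, axle in the rest's x-z plane. It is held by gravity only
- rest: Fixed steel stand, origin under its base of 100 x 76 mm, axes as the seat's. The wheel stands on a sloping foot between two side walls (48 mm apart in y, 26 mm up the tool from the rim); fork and handle lie flat on a back plate, on the robot's side, that ends 72 mm up the tool from the rim. The side away from the robot is open, the handle's upper 40 mm free all round
- cotton_jar: round glass jar with a steel lid and knob, 72 mm across, 96 mm tall, base at origin; bystander
- bur_block: small blue block with a clear cover, 46 x 62 x 34 mm, base at origin; bystander
- dappen_dish: small waisted glass dish, 33 mm across, 26 mm tall, base at origin; bystander
- dropper_bottle: small brown bottle with a black dropper cap, 34 mm across, 102 mm tall, base at origin; bystander
- gauze_packet: flat printed carton, 86 x 85 x 19 mm, base at origin; bystander
- suture_box: small printed carton standing on edge, 29 x 78 x 59 mm, base at origin; bystander
- sharps_pot: small round pot with a lid, 64 mm across, 78 mm tall, base at origin; bystander

How it is judged:
On the way, in this order (a step that is already met when the one before it is completed fails the run):
1. all six segments of the strip are pressed flush (within 1.5 mm), the lever swung up clear of them (over 1 rad) (value of joint each of seal_1, seal_2, seal_3, seal_4, seal_5, seal_6 above 0.0035 m and value of joint lock_lever above 1 rad), for 0.1 s.
2. the roller leans in its rest again (distance between roller_grip and rest_seat below 0.012 m and angle between roller_grip's own z axis and vertical between 0.42 and 0.63 rad), for 0.2 s.
3. the locking lever is swung down over the strip (value of joint lock_lever below 0.12 rad), for 0.2 s.
At the end, for the whole second after the job is handed in: All six segments are flush within 1.5 mm, the roller leans in its rest (handle middle within 12 mm of its seat, handle 24 to 36 degrees from vertical) and the locking lever is down (within 0.12 rad) (all of step 2 and value of joint each of seal_1, seal_2, seal_3, seal_4, seal_5, seal_6 above 0.0035 m and value of joint lock_lever below 0.12 rad); the robot touches nothing.
It fails at once if the gripper or arm presses on the strip itself (contact force between any of the fingers, the arm and strip above 1 N).
It fails at once if a bystander is moved by more than 20 mm (distance of any of cotton_jar, bur_block, dappen_dish, dropper_bottle, gauze_packet, suture_box, sharps_pot from where it was at the start of the episode above 0.02 m).
It also fails if it takes over 72 s, if anything falls off the work surface, if the arm or the gripper's body presses on something with over 40 N, if the wrist force passes 120 N, or if a joint passes its speed limit or range.

## Working session

There is one attempt and no reset: what is moved stays moved. The work goes in short steps, Python scripts to look and compute and a tool call to move; the robot and the scene stay as the last step left them, time stands still between calls to the robot, and variables do not carry over. Pictures are saved under pics/ and viewed, and the job is handed in when it is done.

Besides the shell and the picture viewer there is one more tool, called after "Call:" as name(argument=value, ...), one argument or row to a line, values as JSON. apply_moves: Moves the arm, as the interface text tells. Its arguments: {"type":"object","properties":{"plan":{"type":"array","items":{"type":"object","properties":{"dx":{"type":"number"},"dy":{"type":"number"},"dz":{"type":"number"},"wx":{"type":"number"},"wy":{"type":"number"},"wz":{"type":"number"},"gripper":{"type":"number"}}}},"newtons":{"type":"number"}},"required":["plan"]}

```bash
mkdir -p pics; ls
python3 - <<'E'
from plant import sensors, viewer, workorder
import cv2, json
s=sensors.get_state(); print(s)
for n in ("side","top","wrist"):
    f=viewer.grab_frame(n)
    cv2.imwrite(f"pics/{n}0.png",f["color"][:,:,::-1])
    print(n,{k:v for k,v in f.items() if k!="color"})
E
```

```text
pics
{'time_s': 0.0, 'qpos': array([ 1.35749042,  0.50833935, -0.23750256,  1.50113476,  0.12567469,
        1.1488961 , -0.15479339]), 'joint_velocities': array([-1.38406891e-03,  7.89102891e-04,  1.52343915e-03, -1.39334458e-03,
        2.16557180e-05,  8.55902104e-04,  8.57926142e-04]), 'effort': array([-2.32128459e-04, -6.20593143e+01, -2.18690537e+00, -2.49652576e+01,
        1.26952410e-02,  1.19324852e-02, -2.18480977e-05]), 'eef_pos': array([ 0.19567067, -0.59308572,  0.24942726]), 'tool_rot': array([ 9.87322281e-01,  1.58725895e-01, -1.52665835e-04, -8.83192322e-04]), 'wrist_force': array([-0.02482395,  0.00208747, -0.25529981]), 'ft_torque': array([ 0.05927699,  0.03992244, -0.01135289]), 'opening': 0.08560889041304331}
side {'intrinsics': array([[495.8418984 ,   0.        , 264.23359523],
       [  0.        , 495.8418984 , 210.00365398],
       [  0.        ,   0.        ,   1.        ]]), 'eye': array([0.43011596, 0.86331234, 0.74386164]), 'attitude': array([-0.05746855,  0.89551976, -0.44059697,  0.02482026])}
top {'intrinsics': array([[431.14426056,   0.        , 274.52305034],
       [  0.        , 431.14426056, 205.11784789],
       [  0.        ,   0.        ,   1.        ]]), 'eye': array([0.40555492, 0.00527012, 1.23264433]), 'attitude': array([-0.69583492,  0.71633317, -0.0440204 ,  0.02725336])}
wrist {'intrinsics': array([[297.94087365,   0.        , 280.81544513],
       [  0.        , 297.94087365, 211.52522447],
       [  0.        ,   0.        ,   1.        ]]), 'tool_from_camera': array([[-6.47635506e-04, -9.46238190e-01, -3.23470042e-01,
         8.21339107e-02],
       [ 9.99999764e-01, -6.86954842e-04,  7.38106337e-06,
        -4.45721609e-04],
       [-2.29193556e-04, -3.23469961e-01,  9.46238412e-01,
        -1.22848787e-01],
       [ 0.00000000e+00,  0.00000000e+00,  0.00000000e+00,
         1.00000000e+00]])}
```

View pics/top0.png

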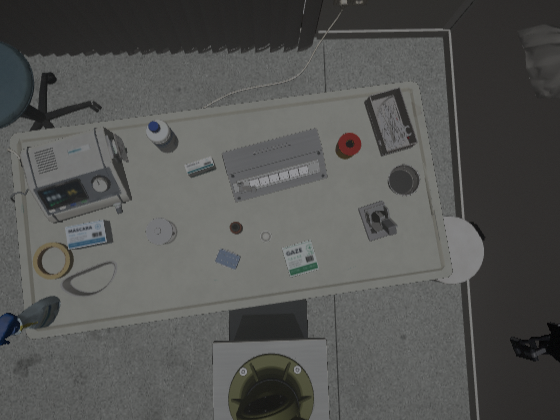

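View pics/side0.png

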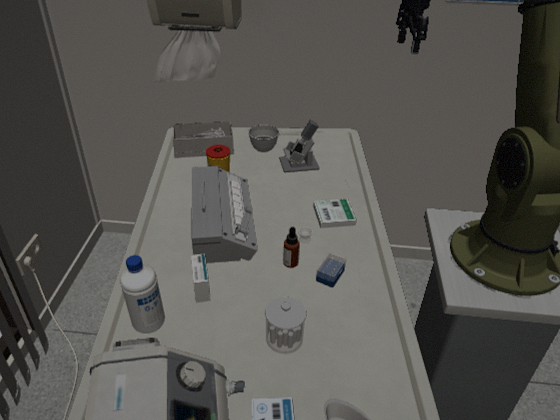

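View pics/wrist0.png

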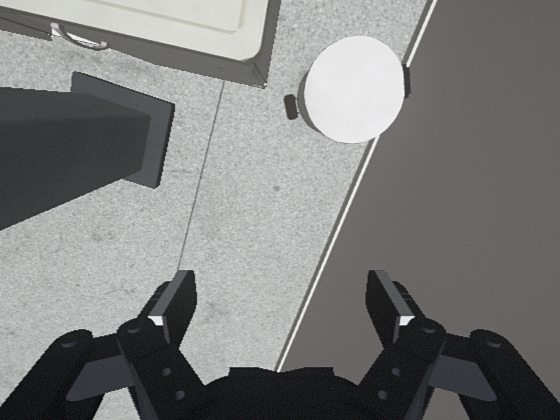

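```bash
cat > h.py <<'E'
import numpy as np, cv2
from scipy.spatial.transform import Rotation as R
from plant import sensors, viewer, workorder
def cam(f,pose=None):
    K=f["intrinsics"]
    if "eye" in f: return K,R.from_quat(f["attitude"]).as_matrix(),np.array(f["eye"])
    p,q=pose; T=f["tool_from_camera"]; Rw=R.from_quat(q).as_matrix()
    return K,Rw@T[:3,:3],p+Rw@T[:3,3]
def ray(c,u,v):
    K,A,e=c; d=A@np.linalg.solve(K,[u,v,1.]); return e,d/np.linalg.norm(d)
def onz(c,u,v,z):
    e,d=ray(c,u,v); return e+d*(z-e[2])/d[2]
def onplane(c,u,v,p,n):
    e,d=ray(c,u,v); return e+d*(np.dot(p-e,n)/np.dot(d,n))
def tri(*rs):
    A=np.zeros((3,3));b=np.zeros(3)
    for e,d in rs:
        P=np.eye(3)-np.outer(d,d);A+=P;b+=P@e
    x=np.linalg.solve(A,b); return x,[np.linalg.norm((np.eye(3)-np.outer(d,d))@(x-e)) for e,d in rs]
def proj(c,p):
    K,A,e=c; q=K@(A.T@(np.asarray(p)-e)); return q[:2]/q[2]
def crop(img,x0,y0,x1,y1,s,name):
    cv2.imwrite(name,cv2.resize(img[y0:y1,x0:x1,::-1],None,fx=s,fy=s,interpolation=cv2.INTER_CUBIC))
def grab(n):
    s=sensors.get_state(); f=viewer.grab_frame(n); return f["color"],cam(f,(s["eef_pos"],s["tool_rot"]))
E
python3 - <<'E'
import cv2
from h import *
t=cv2.imread("pics/top0.png")[:,:,::-1]; s=cv2.imread("pics/side0.png")[:,:,::-1]
crop(t,200,115,340,215,5,"pics/t_case.png")
crop(t,340,160,420,250,6,"pics/t_rest.png")
crop(s,170,150,270,270,5,"pics/s_case.png")
crop(s,260,110,340,180,7,"pics/s_rest.png")
E
```

```text
(no output)
```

View pics/t_case.png

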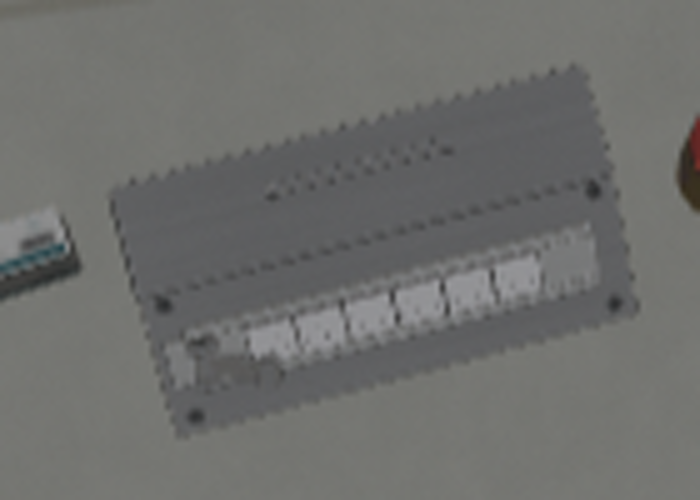

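View pics/t_rest.png

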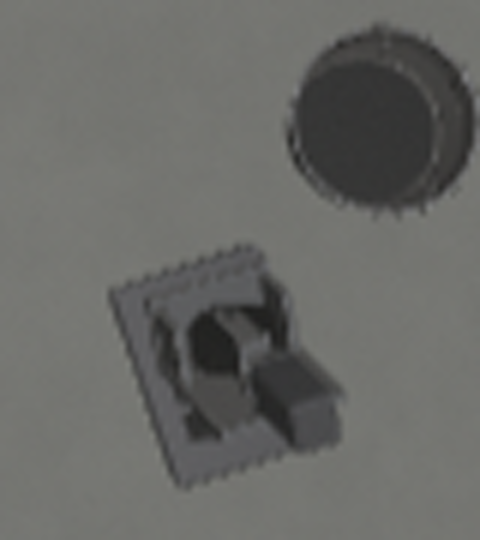

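View pics/s_case.png

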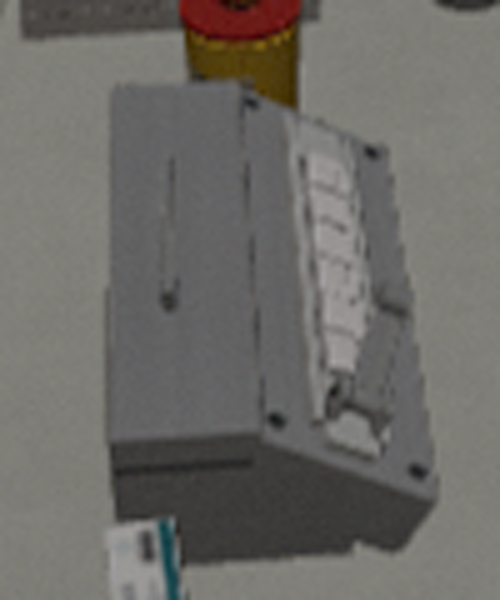

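View pics/s_rest.png

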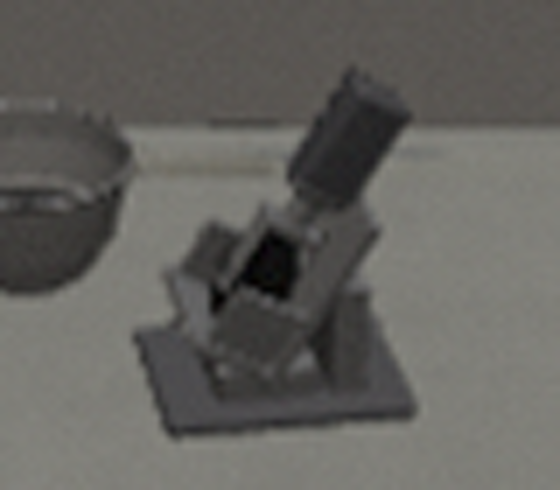

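Run:
```python
from h import *
ft,ct=grab("top"); fs,cs=grab("side")
T=lambda u,v:(200+u/5,115+v/5)
S=lambda u,v:(170+u/5,150+v/5)
for nm,(u,v),z in [("backL",(110,190),.078),("backR",(580,68),.078),("frontL",(180,435),.033),("frontR",(637,312),.033),("ridgeL",(155,293),.078),("ridgeR",(607,180),.078)]:
    print(nm,onz(ct,*T(u,v),z).round(4))
for nm,(u,v),z in [("backL",(112,440),.078),("backR",(112,85),.078),("frontL",(437,492),.033),("frontR",(385,148),.033),("ridgeL",(262,432),.078),("ridgeR",(242,90),.078)]:
    print("s",nm,onz(cs,*S(u,v),z).round(4))
Tr=lambda u,v:(340+u/6,160+v/6)
Sr=lambda u,v:(260+u/7,110+v/7)
for p in [(110,290),(255,243),(183,487),(275,460)]: print("rest",onz(ct,*Tr(*p),.008).round(4))
for p in [(135,330),(175,435),(415,412)]: print("rest s",onz(cs,*Sr(*p),.005).round(4))
# handle top corners
for a,b in [((345,398),(408,110)),((295,405),(335,85))]: print(tri(ray(ct,*Tr(*a)),ray(cs,*Sr(*b))))
# lever bar
for a,b in [((235,372),(375,350)),((270,372),(392,300)),((200,348),(350,398))]: print("lev",tri(ray(ct,*T(*a)),ray(cs,*S(*b))))
```

```text
backL [0.6683 0.1146 0.078 ]
backR [ 0.7301 -0.1442  0.078 ]
frontL [0.5383 0.0823 0.033 ]
frontR [ 0.601  -0.1767  0.033 ]
ridgeL [0.611  0.0913 0.078 ]
ridgeR [ 0.6671 -0.1565  0.078 ]
s backL [0.6678 0.1184 0.078 ]
s backR [ 0.7318 -0.1436  0.078 ]
s frontL [0.5385 0.0829 0.033 ]
s frontR [ 0.6003 -0.1724  0.033 ]
s ridgeL [0.608  0.1054 0.078 ]
s ridgeR [ 0.6672 -0.1477  0.078 ]
rest [ 0.5131 -0.2656  0.008 ]
rest [ 0.5337 -0.3365  0.008 ]
rest [ 0.4184 -0.2957  0.008 ]
rest [ 0.4298 -0.3403  0.008 ]
rest s [ 0.5335 -0.3373  0.005 ]
rest s [ 0.5104 -0.2625  0.005 ]
rest s [ 0.4188 -0.2914  0.005 ]
(array([ 0.44248848, -0.34348432,  0.10933864]), [np.float64(0.011432255691431043), np.float64(0.01143225569143103)])
(array([ 0.4548025 , -0.31532127,  0.13171693]), [np.float64(0.004204514010701911), np.float64(0.0042045140107019666)])
lev (array([0.56808051, 0.04908267, 0.08031638]), [np.float64(0.00170361269396209), np.float64(0.001703612693961788)])
lev (array([0.56462305, 0.02990122, 0.09319274]), [np.float64(0.0005566130385087032), np.float64(0.0005566130385088453)])
lev (array([0.57969274, 0.06800857, 0.06879805]), [np.float64(0.0019528459029444327), np.float64(0.001952845902944464)])
```

Call:
apply_moves(
  plan=[
    {"dx": 22, "dy": -15},
    {"dx": 22, "dy": -15},
    {"dx": 22, "dy": -15},
    {"dx": 22, "dy": -15},
    {"dx": 22, "dy": -15},
    {"dx": 22, "dy": -15},
    {"dx": 22, "dy": -15},
    {"dx": 22, "dy": -15},
    {"dx": 22, "dy": -15},
    {"dx": 22, "dy": -15},
    {"dx": 22, "dy": -15},
    {"dx": 22, "dy": -15},
  ],
)

```text
validation failed for argument at $.pl...
```

Run:
```python
from h import *
s=sensors.get_state(); print(s["eef_pos"],s["tool_rot"],s["time_s"])
f,c=grab("wrist"); crop(f,0,0,560,420,1,"pics/w1.png")
np.savez("w1.npz",f=f,K=c[0],A=c[1],e=c[2])
```

```text
[ 0.19580831 -0.59331564  0.2498721 ] [ 9.87320827e-01  1.58736901e-01 -5.26417435e-05 -4.21960878e-04] 0.25
```

View pics/w1.png

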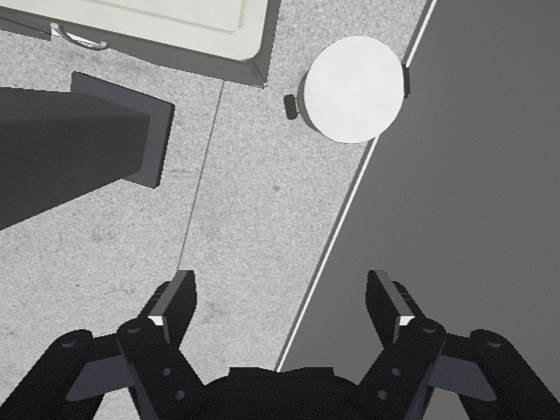

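Call:
apply_moves(
  plan=[
    {"dx": 22, "dy": -15, "dz": 0, "wx": 0, "wy": 0, "wz": 0, "gripper": 0},
  ],
)

```text
time_s: 0.38
eef_pos: [0.2076, -0.5757, 0.2495]
tool_rot: [0.988, 0.155, -0.002, 0.001]
wrist_force: [-0.2, -0.7, -0.0]
opening: 0.0857
```

Call:
apply_moves(
  plan=[
    {"dx": 22, "dy": -15, "dz": 0, "wx": 0, "wy": 0, "wz": 0, "gripper": 0},
    {"dx": 22, "dy": -15, "dz": 0, "wx": 0, "wy": 0, "wz": 0, "gripper": 0},
    {"dx": 22, "dy": -15, "dz": 0, "wx": 0, "wy": 0, "wz": 0, "gripper": 0},
    {"dx": 22, "dy": -15, "dz": 0, "wx": 0, "wy": 0, "wz": 0, "gripper": 0},
    {"dx": 22, "dy": -15, "dz": 0, "wx": 0, "wy": 0, "wz": 0, "gripper": 0},
    {"dx": 22, "dy": -15, "dz": 0, "wx": 0, "wy": 0, "wz": 0, "gripper": 0},
    {"dx": 22, "dy": -15, "dz": 0, "wx": 0, "wy": 0, "wz": 0, "gripper": 0},
    {"dx": 22, "dy": -15, "dz": 0, "wx": 0, "wy": 0, "wz": 0, "gripper": 0},
    {"dx": 22, "dy": -15, "dz": 0, "wx": 0, "wy": 0, "wz": 0, "gripper": 0},
    {"dx": 11, "dy": -8, "dz": 0, "wx": 0, "wy": 0, "wz": 0, "gripper": 0},
    {"dx": 0, "dy": 0, "dz": 0, "wx": 0, "wy": 0, "wz": 0, "gripper": 0},
    {"dx": 0, "dy": 0, "dz": 0, "wx": 0, "wy": 0, "wz": 0, "gripper": 0},
  ],
)

```text
time_s: 1.38
eef_pos: [0.3661, -0.3707, 0.2504]
tool_rot: [0.987, 0.16, -0.0, 0.0]
wrist_force: [-0.1, 0.2, -0.9]
opening: 0.0855
```

Run:
```python
from h import *
s=sensors.get_state(); print(s["eef_pos"],s["tool_rot"],s["time_s"])
f,c=grab("wrist"); crop(f,0,0,560,420,1,"pics/w2.png")
np.savez("w2.npz",f=f,K=c[0],A=c[1],e=c[2])
```

```text
[ 0.36606126 -0.37069996  0.25043859] [ 9.87175021e-01  1.59641616e-01 -1.31620130e-05  1.77898974e-04] 1.3833
```

View pics/w2.png

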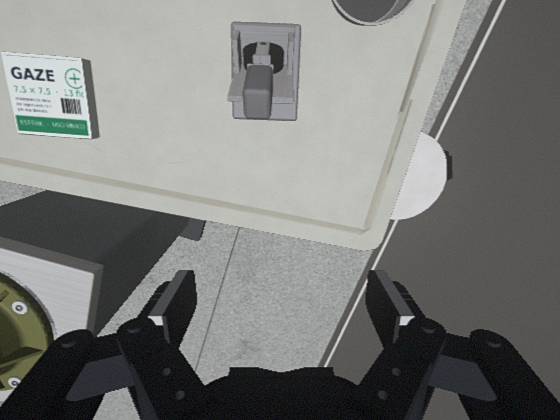

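Call:
apply_moves(
  plan=[
    {"dx": 25, "dy": -5, "dz": 0, "wx": 0, "wy": 0, "wz": 0, "gripper": 0},
    {"dx": 25, "dy": -5, "dz": 0, "wx": 0, "wy": 0, "wz": 0, "gripper": 0},
    {"dx": 20, "dy": -5, "dz": 0, "wx": 0, "wy": 0, "wz": 0, "gripper": 0},
    {"dx": 0, "dy": 0, "dz": 0, "wx": 0, "wy": 0, "wz": 0, "gripper": 0},
    {"dx": 0, "dy": 0, "dz": 0, "wx": 0, "wy": 0, "wz": 0, "gripper": 0},
  ],
)

```text
time_s: 1.85
eef_pos: [0.4274, -0.3354, 0.25]
tool_rot: [0.987, 0.159, -0.0, -0.0]
wrist_force: [-0.6, -0.4, -0.3]
opening: 0.0854
```

Run:
```python
from h import *
s=sensors.get_state(); print(s["eef_pos"],s["tool_rot"],s["time_s"])
f,c=grab("wrist"); crop(f,190,70,350,230,5,"pics/w3.png")
cv2.imwrite("pics/w3full.png",f[:,:,::-1])
np.savez("w3.npz",f=f,K=c[0],A=c[1],e=c[2])
```

```text
[ 0.42744536 -0.33543468  0.25000034] [ 9.87302787e-01  1.58849496e-01 -2.06779983e-04 -4.98610346e-05] 1.85
```

View pics/w3.png

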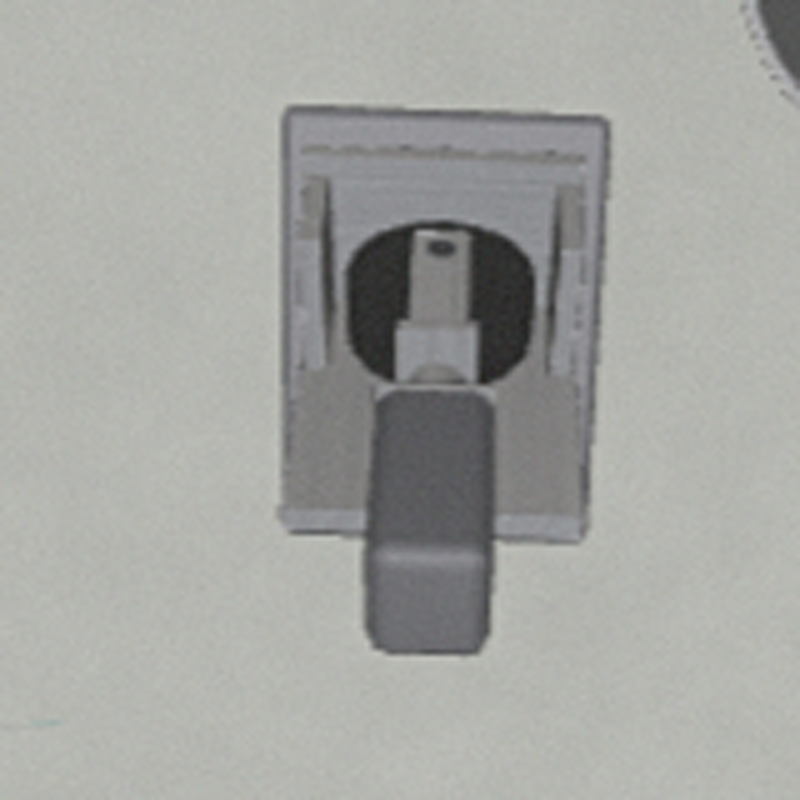

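View pics/w3full.png

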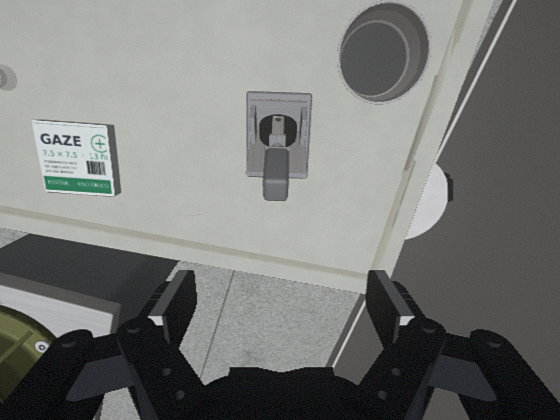

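Run:
```python
from h import *
f=np.load("w2.npz")["f"]; crop(f,215,10,315,130,6,"pics/w2c.png")
```

```text
(no output)
```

View pics/w2c.png

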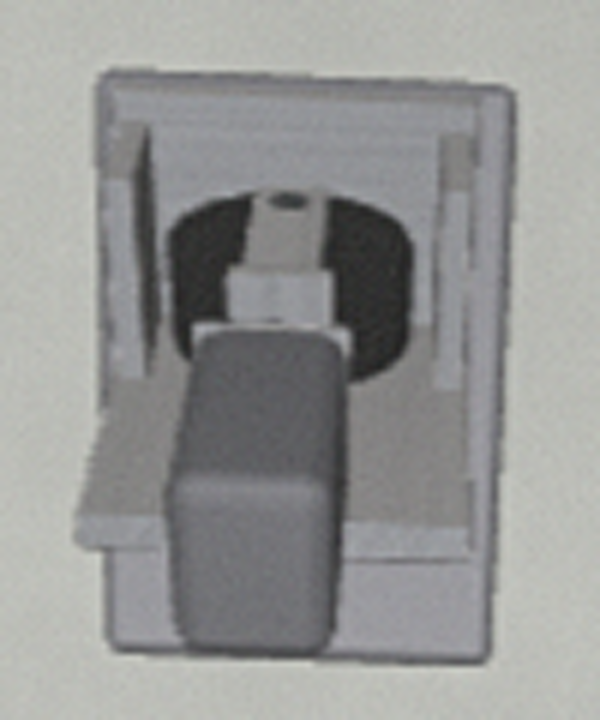

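```bash
cat > fit.py <<'E'
from h import *
from scipy.optimize import least_squares
w={n:np.load(n+".npz") for n in("w2","w3")}
C={n:(w[n]["K"],w[n]["A"],w[n]["e"]) for n in w}
C["top"]=cam(viewer.grab_frame("top")); C["side"]=cam(viewer.grab_frame("side"))
P2=lambda u,v:(215+u/6,10+v/6); P3=lambda u,v:(190+u/5,70+v/5)
Tr=lambda u,v:(340+u/6,160+v/6); Sr=lambda u,v:(260+u/7,110+v/7)
H=[("w2",P2(170,485),(13,11,24)),("w2",P2(342,495),(13,-11,24)),("w2",P2(183,648),(-13,11,24)),("w2",P2(334,658),(-13,-11,24)),("w2",P2(200,333),(13,11,-26)),("w2",P2(352,343),(13,-11,-26)),
("w3",P3(368,550),(13,11,24)),("w3",P3(494,550),(13,-11,24)),("w3",P3(370,650),(-13,11,24)),("w3",P3(488,657),(-13,-11,24)),("w3",P3(375,391),(13,11,-26)),("w3",P3(495,391),(13,-11,-26)),
]
def Rr(yaw,lean=np.pi/6): return (R.from_euler('z',yaw)*R.from_euler('y',-lean)).as_matrix()
def res(p):
    return np.concatenate([ (proj(C[n],p[:3]+Rr(p[3],p[4])@np.array(o)/1000)-uv) for n,uv,o in H])
o=least_squares(res,[.44,-.32,.12,.3,.52],loss="soft_l1"); print("roller",o.x.round(4),"res",res(o.x).reshape(-1,2).round(1).tolist())
B=[("w2",P2(100,72),(50,38)),("w2",P2(517,88),(50,-38)),("w2",P2(490,663),(-50,-38)),("w2",P2(107,652),(-50,38)),("w3",P3(284,107),(50,38)),("w3",P3(610,118),(50,-38))]
for z in(.006,.010):
    rb=lambda p:np.concatenate([proj(C[n],np.append(p[:2]+(R.from_euler('z',p[2]).as_matrix()[:2,:2]@np.array(o_)/1000),z))-uv for n,uv,o_ in B])
    b=least_squares(rb,[.476,-.315,.3]); print("base",z,b.x.round(4),rb(b.x).round(1).tolist())
for n in("top","side"):
    print(n,[proj(C[n],o.x[:3]+Rr(o.x[3],o.x[4])@np.array(q)/1000).round(1).tolist() for q in [(13,11,24),(-13,11,24),(-13,-11,24),(13,-11,24),(13,11,-26),(-13,11,-26)]])
yaw=b.x[2]; d=o.x[:2]-b.x[:2]; print("seat in rest x,y",d@[np.cos(yaw),np.sin(yaw)],d@[-np.sin(yaw),np.cos(yaw)])
E
python3 fit.py
```

```text
roller [ 0.4504 -0.3232  0.098   0.2888  0.4728] res [[-0.2, -0.1], [-0.4, -0.8], [-0.4, 3.4], [0.7, 2.6], [0.5, 0.7], [-0.1, -0.1], [-0.5, -1.0], [0.3, -0.3], [-0.4, 1.1], [0.2, 0.4], [1.0, -2.6], [-0.2, -1.9]]
base 0.006 [ 0.4746 -0.3163  0.2871] [-0.9, -0.5, 0.6, -0.5, 0.4, 1.0, -0.3, 0.6, -0.4, -0.1, 0.7, -0.1]
base 0.01 [ 0.4742 -0.3165  0.2875] [-1.4, -1.1, 0.9, -1.1, 0.7, 1.5, -0.6, 1.1, -0.7, 0.1, 1.2, 0.1]
top [[387.4, 228.7], [389.1, 237.4], [397.0, 234.7], [395.4, 226.1], [379.9, 221.4], [381.6, 229.8]]
side [[311.9, 125.2], [320.1, 128.6], [318.0, 124.7], [309.9, 121.3], [302.5, 140.7], [310.7, 143.9]]
seat in rest x,y -0.02476622594237752 0.00037279975871416934
```

Run:
```python
from h import *
f,c=grab("side"); crop(f,280,105,340,175,11,"pics/s_rest2.png")
f,c=grab("top"); crop(f,350,190,410,250,10,"pics/t_rest2.png")
```

```text
(no output)
```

View pics/s_rest2.png

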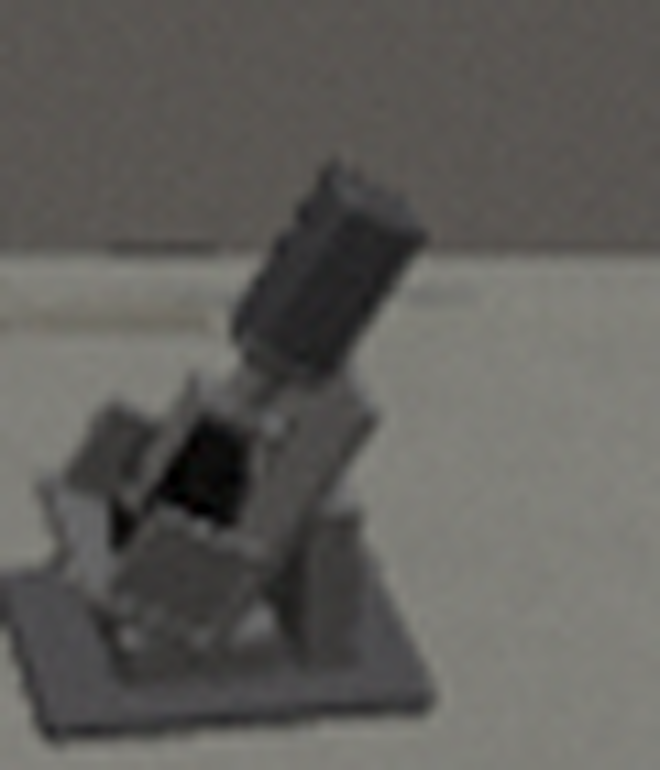

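View pics/t_rest2.png

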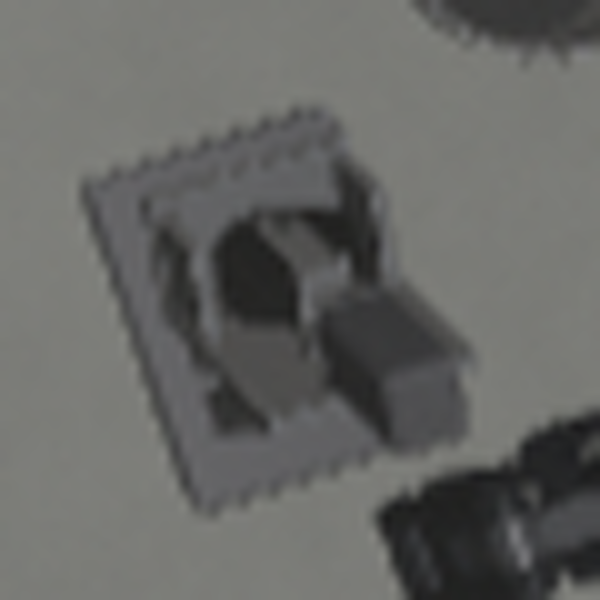

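```bash
cat > fit2.py <<'E'
exec(open("fit.py").read().split("def Rr")[0])
def Rr(yaw,lean=np.pi/6): return (R.from_euler('z',yaw)*R.from_euler('y',-lean)).as_matrix()
S2=lambda u,v:(280+u/11,105+v/11); T2=lambda u,v:(350+u/10,190+v/10)
H+= [("side",S2(335,160),(12,-10,24)),("side",S2(235,330),(13,11,-24)),("side",S2(320,378),(-12,11,-26)),("side",S2(428,230),(-13,-5,23)),
("top",T2(385,367),(13,11,24)),("top",T2(393,447),(-13,11,24)),("top",T2(463,440),(-13,-11,24)),("top",T2(472,362),(13,-11,24)),("top",T2(320,315),(13,11,-26))]
W=np.array([{"w2":1.3,"w3":1.2,"side":2,"top":2.5}[n] for n,_,_ in H])
def res(p): return np.concatenate([ (proj(C[n],p[:3]+Rr(p[3])@np.array(o)/1000)-uv)*k for (n,uv,o),k in zip(H,W)])
o=least_squares(res,[.44,-.32,.12,.3],loss="soft_l1"); print("roller",o.x.round(4)); print([(h[0],(r/k).round(1).tolist()) for h,r,k in zip(H,res(o.x).reshape(-1,2),W)])
E
python3 fit2.py
```

```text
roller [ 0.4517 -0.3232  0.1023  0.2807]
[('w2', [-0.5, -0.3]), ('w2', [-0.2, -0.8]), ('w2', [-0.7, 2.9]), ('w2', [0.8, 2.3]), ('w2', [0.4, -2.9]), ('w2', [0.4, -3.5]), ('w3', [-0.4, 0.2]), ('w3', [0.8, 1.2]), ('w3', [-0.4, 1.5]), ('w3', [0.4, 1.0]), ('w3', [1.3, -4.3]), ('w3', [0.6, -3.4]), ('side', [0.0, 0.6]), ('side', [0.8, 3.2]), ('side', [0.3, 3.0]), ('side', [-0.6, -1.0]), ('top', [-0.5, 1.9]), ('top', [0.2, 2.4]), ('top', [1.1, 0.5]), ('top', [-1.2, -0.2]), ('top', [-1.6, -1.0])]
```

```bash
cat >> fit2.py <<'E'
k=[i for i,h in enumerate(H) if h[2][2]>0]; H=[H[i] for i in k]; W=W[k]
o=least_squares(res,[.44,-.32,.12,.3],loss="soft_l1"); print("roller",o.x.round(4)); print([(h[0],(r/k).round(1).tolist()) for h,r,k in zip(H,res(o.x).reshape(-1,2),W)])
E
python3 fit2.py | tail -2
```

```text
roller [ 0.4525 -0.3233  0.1016  0.2543]
[('w2', [0.1, -1.8]), ('w2', [0.3, -1.4]), ('w2', [-0.9, 1.5]), ('w2', [0.5, 1.6]), ('w3', [0.1, -1.2]), ('w3', [1.3, 0.4]), ('w3', [-0.6, 0.1]), ('w3', [0.2, 0.2]), ('side', [-0.2, 0.7]), ('side', [-0.8, -0.7]), ('top', [-0.6, 1.5]), ('top', [-0.1, 2.0]), ('top', [0.9, 0.4]), ('top', [-1.2, -0.4])]
```

Call:
apply_moves(
  plan=[
    {"dx": 20, "dy": -30, "dz": -5, "wx": 0, "wy": 0, "wz": 0, "gripper": 1},
    {"dx": 20, "dy": -30, "dz": -5, "wx": 0, "wy": 0, "wz": 0, "gripper": 1},
    {"dx": 20, "dy": -30, "dz": -5, "wx": 0, "wy": 0, "wz": 0, "gripper": 1},
    {"dx": 20, "dy": -30, "dz": -5, "wx": 0, "wy": 0, "wz": 0, "gripper": 1},
    {"dx": 20, "dy": -30, "dz": -5, "wx": 0, "wy": 0, "wz": 0, "gripper": 1},
    {"dx": 20, "dy": -30, "dz": -5, "wx": 0, "wy": 0, "wz": 0, "gripper": 1},
    {"dx": 20, "dy": -30, "dz": 0, "wx": 0, "wy": 0, "wz": 0, "gripper": 1},
    {"dx": 20, "dy": -30, "dz": 0, "wx": 0, "wy": 0, "wz": 0, "gripper": 1},
    {"dx": 20, "dy": -30, "dz": 0, "wx": 0, "wy": 0, "wz": 0, "gripper": 1},
    {"dx": 20, "dy": -30, "dz": 0, "wx": 0, "wy": 0, "wz": 0.085, "gripper": 1},
    {"dx": 15, "dy": -25, "dz": 0, "wx": 0, "wy": 0, "wz": 0, "gripper": 1},
    {"dx": 0, "dy": 0, "dz": 0, "wx": 0, "wy": 0, "wz": 0, "gripper": 1},
  ],
)

```text
time_s: 3.3
eef_pos: [0.533, 0.0479, 0.2806]
tool_rot: [0.993, 0.121, 0.001, -0.002]
wrist_force: [0.6, 0.2, -0.3]
opening: -0.0
```

Call:
apply_moves(
  plan=[
    {"dx": 0, "dy": 0, "dz": 0, "wx": 0, "wy": 0, "wz": 0, "gripper": 1},
  ],
)

```text
time_s: 3.38
eef_pos: [0.5323, 0.0425, 0.2802]
tool_rot: [0.993, 0.119, 0.0, -0.0]
wrist_force: [-0.5, -0.1, -0.3]
opening: 0.0001
```

Run:
```python
from h import *
s=sensors.get_state(); print(s["eef_pos"],s["tool_rot"],s["time_s"])
f,c=grab("wrist"); cv2.imwrite("pics/w4.png",f[:,:,::-1])
np.savez("w4.npz",f=f,K=c[0],A=c[1],e=c[2])
```

```text
[0.53226473 0.04246183 0.28022658] [ 9.92925148e-01  1.18741548e-01  9.62884416e-06 -3.07296680e-04] 3.3833
```

View pics/w4.png

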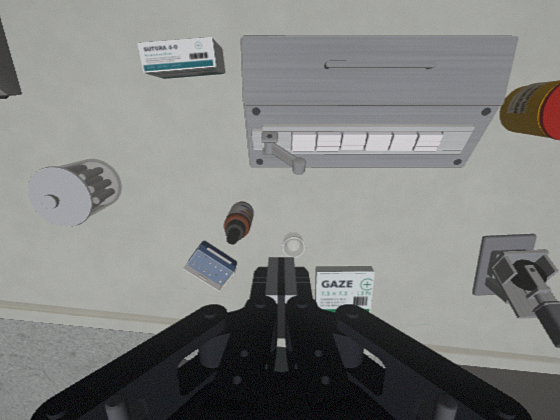

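Run:
```python
from h import *
f=np.load("w4.npz")["f"]; crop(f,235,90,395,190,5,"pics/w4a.png"); crop(f,380,90,520,190,5,"pics/w4b.png")
```

```text
(no output)
```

View pics/w4a.png

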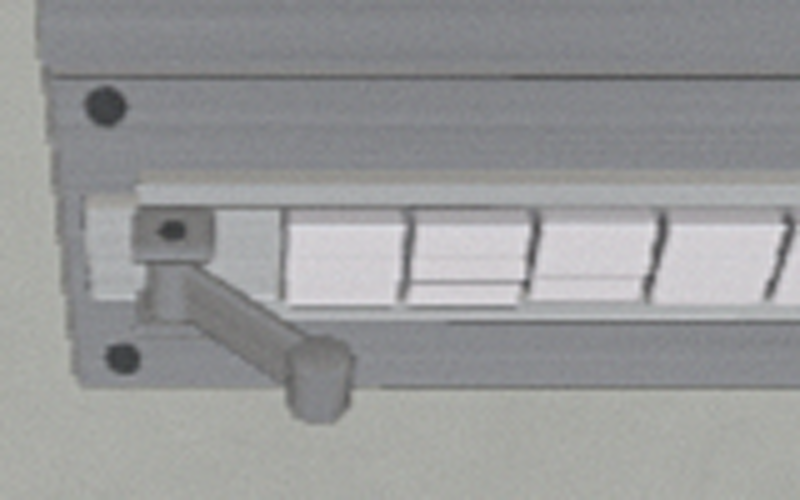

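View pics/w4b.png

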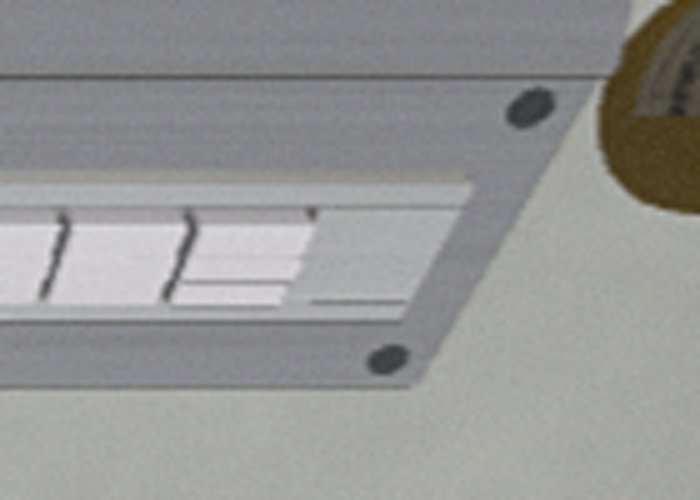

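```bash
cat > strip.py <<'E'
from h import *
from scipy.optimize import least_squares
w=np.load("w4.npz"); c=(w["K"],w["A"],w["e"])
a=lambda u,v:(235+u/5,90+v/5); b=lambda u,v:(380+u/5,90+v/5)
H=[(b(462,207),(12.5,-116,0)),(b(475,182),(18.5,-116,0)),(b(407,301),(-12.5,-116,0)),(b(401,320),(-18.5,-116,0)),(a(90,300),(-12.5,128,0)),(a(86,207),(12.5,128,0)),(a(281,208),(12.5,84,0)),(a(280,302),(-12.5,84,0)),(b(318,208),(12.5,-84,0)),(b(284,302),(-12.5,-84,0))]
def Rs(yaw): return (R.from_euler('z',yaw)*R.from_euler('y',-np.pi/6)).as_matrix()
def res(p,z=None): return np.concatenate([proj(c,p[:3]*1.0+Rs(p[3])@np.array(o)/1000)-uv for uv,o in H])
o=least_squares(lambda p:res(np.array([p[0],p[1],.058,p[2]])),[.6,-.038,.234]); print(o.x.round(4),o.fun.round(1).tolist())
o4=least_squares(res,[.6,-.038,.058,.234]); print("free z",o4.x.round(4),abs(o4.fun).max())
p=o.x; O=np.array([p[0],p[1],.058]); M=Rs(p[2])
lev=lambda t:O+M@np.array([0,108-46*np.cos(t),9+46*np.sin(t)])/1000
for t in np.arange(.4,1.2,.1): print(round(t,1),(np.array(proj(c,lev(t)))-a(0,0))*5)
E
python3 strip.py
```

```text
[ 0.6017 -0.0386  0.2378] [0.6, 0.2, 0.7, 0.4, 1.2, -0.2, 0.0, 0.2, -0.1, 0.1, -0.9, 0.2, 0.1, 0.0, -0.3, -0.3, 0.3, -0.0, -1.7, -0.4]
free z [ 0.6017 -0.0389  0.0569  0.238 ] 1.8828724927016651
0.4 [368.3920825  330.51598733]
0.5 [360.18833814 342.79333488]
0.6 [349.87474584 354.61405171]
0.7 [337.51912633 365.82939316]
0.8 [323.22074236 376.29213768]
0.9 [307.1108589  385.85951739]
1.0 [289.3524296  394.39633954]
1.1 [270.13881409 401.77818792]
```

Call:
apply_moves(
  plan=[
    {"dx": -6, "dy": 25, "dz": 0, "wx": 0, "wy": 0.1047, "wz": 0, "gripper": 1},
    {"dx": -6, "dy": 25, "dz": 0, "wx": 0, "wy": 0.1047, "wz": 0, "gripper": 1},
    {"dx": 0, "dy": 0, "dz": 0, "wx": 0, "wy": 0.1047, "wz": 0, "gripper": 1},
    {"dx": 0, "dy": 0, "dz": 0, "wx": 0, "wy": 0.1047, "wz": 0, "gripper": 1},
    {"dx": 0, "dy": 0, "dz": 0, "wx": 0, "wy": 0.1047, "wz": 0, "gripper": 1},
    {"dx": -20, "dy": 0, "dz": 20, "wx": 0, "wy": 0, "wz": 0, "gripper": 1},
    {"dx": -20, "dy": 0, "dz": 20, "wx": 0, "wy": 0, "wz": 0, "gripper": 1},
    {"dx": -15, "dy": 0, "dz": 20, "wx": 0, "wy": 0, "wz": 0, "gripper": 1},
    {"dx": 0, "dy": 0, "dz": 20, "wx": 0, "wy": 0, "wz": 0, "gripper": 1},
    {"dx": 0, "dy": 0, "dz": 0, "wx": 0, "wy": 0, "wz": 0, "gripper": 1},
    {"dx": 0, "dy": 0, "dz": 0, "wx": 0, "wy": 0, "wz": 0, "gripper": 1},
  ],
)

```text
time_s: 4.35
eef_pos: [0.5196, -0.0105, 0.2076]
tool_rot: [0.96, 0.113, 0.252, -0.037]
wrist_force: [-0.1, 0.5, -0.4]
opening: -0.0001
```

```bash
cat >> h.py <<'E'
O=np.array([.6015,-.0386,.058]); YAW=.2378
M=(R.from_euler('z',YAW)*R.from_euler('y',-np.pi/6)).as_matrix()
G=np.array([.452,-.3232,.102]); GY=.287
MG=(R.from_euler('z',GY)*R.from_euler('y',-np.pi/6)).as_matrix()
D=np.diag([1.,-1,-1])
def st(tag=""):
    s=sensors.get_state(); Rt=R.from_quat(s["tool_rot"]).as_matrix()
    p=M.T@(s["eef_pos"]-O)*1000; g=MG.T@(s["eef_pos"]-G)*1000
    print(tag,"t",round(s["time_s"],2),"strip mm",p.round(1),"roller mm",g.round(1),"F_strip",(M.T@s["wrist_force"]).round(1),"open",round(s["opening"]*1000,1))
    # rotation still to do, tool axes
    print("  rot to strip",R.from_matrix(Rt.T@M@D).as_rotvec().round(4),"to roller",R.from_matrix(Rt.T@MG@D).as_rotvec().round(4))
    return s
E
python3 - <<'E'
from h import *
st()
f,c=grab("wrist"); cv2.imwrite("pics/w5.png",f[:,:,::-1])
print("tip px",proj(c,O+M@[0,.0451,.100]))
E
```

```text
t 4.35 strip mm [ 11.6  46.6 166.1] roller mm [185.6 280.7  14.8] F_strip [-0.2  0.5 -0.3] open -0.1
  rot to strip [-0.0127  0.0084 -0.006 ] to roller [ 0.0117  0.0081 -0.0487]
tip px [284.60651227 249.34835072]
```

View pics/w5.png

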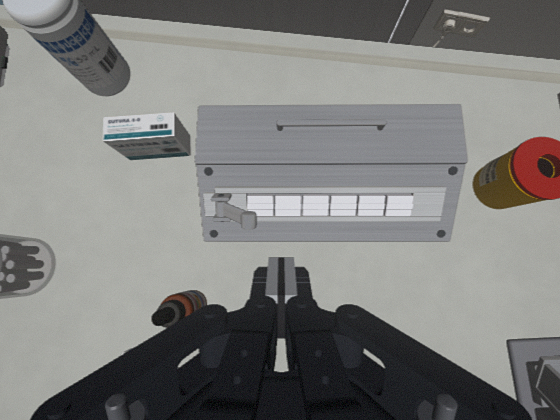

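Call:
apply_moves(
  plan=[
    {"dx": -6, "dy": 2, "dz": 15, "wx": -0.0127, "wy": 0.0084, "wz": -0.006, "gripper": 1},
    {"dx": -6, "dy": 0, "dz": 15, "wx": 0, "wy": 0, "wz": 0, "gripper": 1},
    {"dx": 0, "dy": 0, "dz": 15, "wx": 0, "wy": 0, "wz": 0, "gripper": 1},
    {"dx": 0, "dy": 0, "dz": 15, "wx": 0, "wy": 0, "wz": 0, "gripper": 1},
    {"dx": 0, "dy": 0, "dz": 15, "wx": 0, "wy": 0, "wz": 0, "gripper": 1},
    {"dx": 0, "dy": 0, "dz": 15, "wx": 0, "wy": 0, "wz": 0, "gripper": 1},
    {"dx": 0, "dy": 0, "dz": 10, "wx": 0, "wy": 0, "wz": 0, "gripper": 1},
    {"dx": 0, "dy": 0, "dz": 0, "wx": 0, "wy": 0, "wz": 0, "gripper": 1},
    {"dx": 0, "dy": 0, "dz": 0, "wx": 0, "wy": 0, "wz": 0, "gripper": 1},
  ],
)

```text
time_s: 5.15
eef_pos: [0.5512, 0.0006, 0.1463]
tool_rot: [0.961, 0.114, 0.247, -0.044]
wrist_force: [-1.1, -0.4, -0.3]
opening: 0.0
```

Run:
```python
from h import *
st()
f,c=grab("wrist"); cv2.imwrite("pics/w6.png",f[:,:,::-1])
f,c=grab("side"); crop(f,150,130,310,290,5,"pics/s6.png")
```

```text
t 5.15 strip mm [ 9.8 50.  96.3] roller mm [183.9 282.5 -55. ] F_strip [-1.2 -0.1  0.3] open 0.0
  rot to strip [-0.0268  0.0162 -0.0094] to roller [-0.0026  0.0155 -0.0522]
```

View pics/w6.png

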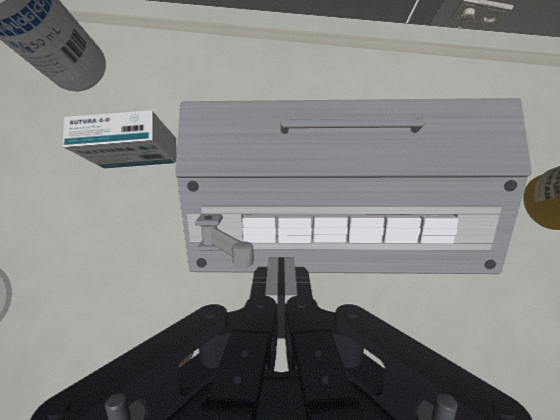

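View pics/s6.png

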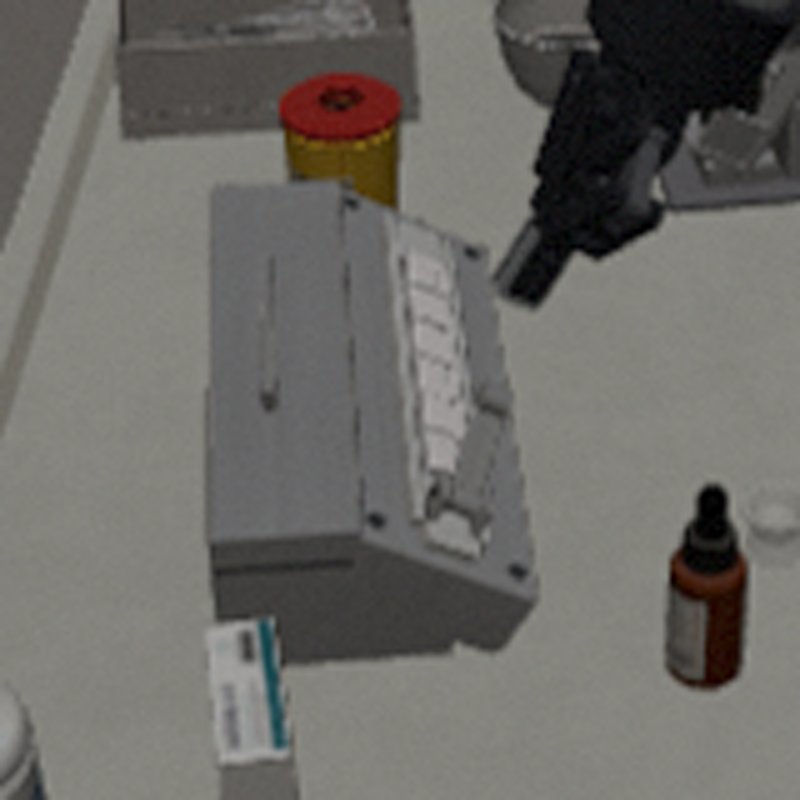

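Run:
```python
from h import *
s=st(); print(s["qpos"].round(3), s["joint_velocities"].round(3))
```

```text
t 5.25 strip mm [ 9.6 49.9 96.8] roller mm [183.7 282.5 -54.5] F_strip [0.1 1.  0.6] open -0.1
  rot to strip [-0.0263  0.0159 -0.0082] to roller [-0.0021  0.0152 -0.051 ]
[ 0.046  0.38   0.018  2.271 -1.52   0.176  0.203] [-0.009 -0.003  0.009  0.006 -0.013 -0.003  0.023]
```

Call:
apply_moves(
  plan=[
    {"dx": 0, "dy": 0, "dz": -15, "wx": 0, "wy": -0.1, "wz": 0, "gripper": 1},
    {"dx": 0, "dy": 0, "dz": -15, "wx": 0, "wy": -0.1, "wz": 0, "gripper": 1},
    {"dx": 0, "dy": 0, "dz": -10, "wx": 0, "wy": -0.1, "wz": 0, "gripper": 1},
    {"dx": 0, "dy": 0, "dz": 0, "wx": 0, "wy": -0.1, "wz": 0, "gripper": 1},
    {"dx": 0, "dy": 0, "dz": 0, "wx": 0, "wy": -0.1, "wz": 0, "gripper": 1},
    {"dx": 0, "dy": 0, "dz": 0, "wx": 0, "wy": 0, "wz": 0, "gripper": 1},
  ],
)

```text
time_s: 5.75
eef_pos: [0.5576, 0.0147, 0.1621]
tool_rot: [0.983, 0.131, 0.119, -0.044]
wrist_force: [1.9, 0.5, -0.0]
opening: 0.0
```

```bash
cat >> h.py <<'E'
def rot_to(yaw,lean=0):
    Rt=R.from_quat(sensors.get_state()["tool_rot"]).as_matrix()
    T=(R.from_euler('z',yaw)*R.from_euler('y',-lean)).as_matrix()@D
    return R.from_matrix(Rt.T@T).as_rotvec().round(4)
def tool_delta(p_target):
    """mm along current tool axes to a world point"""
    s=sensors.get_state(); return (R.from_quat(s["tool_rot"]).as_matrix().T@(p_target-s["eef_pos"])*1000).round(1)
def S(x,y,z): return O+M@np.array([x,y,z])/1000
E
python3 - <<'E'
from h import *
s=st(); print(s["qpos"].round(3)); print("to vert",rot_to(YAW))
E
```

```text
t 5.75 strip mm [ 26.   62.2 105.2] roller mm [200.6 294.2 -46.4] F_strip [ 1.7  0.1 -1. ] open 0.0
  rot to strip [-0.0635  0.2751  0.0116] to roller [-0.0449  0.2738 -0.0341]
[-0.371  0.452  0.535  2.012 -0.661  0.616 -0.686]
to vert [-0.0583 -0.2483  0.0276]
```

Call:
apply_moves(
  plan=[
    {"dx": 0, "dy": 5, "dz": -10, "wx": -0.02, "wy": -0.08, "wz": 0.01, "gripper": 1},
    {"dx": 0, "dy": 5, "dz": -5, "wx": -0.02, "wy": -0.08, "wz": 0.01, "gripper": 1},
    {"dx": 0, "dy": 5, "dz": 0, "wx": -0.02, "wy": -0.08, "wz": 0.01, "gripper": 1},
    {"dx": 0, "dy": 0, "dz": 0, "wx": 0, "wy": 0, "wz": 0, "gripper": 1},
    {"dx": 0, "dy": 0, "dz": 0, "wx": 0, "wy": 0, "wz": 0, "gripper": 1},
  ],
)

```text
time_s: 6.17
eef_pos: [0.5566, -0.0018, 0.1736]
tool_rot: [0.993, 0.117, 0.007, -0.003]
wrist_force: [0.3, -0.7, 0.3]
opening: -0.0002
```

Run:
```python
from h import *
s=st(); print(s["qpos"].round(3)); print("to vert",rot_to(YAW)); print(tool_delta(S(8,45,50)))
```

```text
t 6.17 strip mm [ 27.6  46.4 117.6] roller mm [201.5 278.7 -33.6] F_strip [ 0.3 -0.7  0.1] open -0.2
  rot to strip [-0.0027  0.5096 -0.0045] to roller [ 0.0105  0.5093 -0.0524]
[-0.475  0.554  0.69   1.811 -0.445  0.923 -0.924]
to vert [-0.0037 -0.014  -0.0036]
[15.9  1.6 68.5]
```

Call:
apply_moves(
  plan=[
    {"dx": 4, "dy": 1, "dz": 14, "wx": -0.004, "wy": -0.014, "wz": -0.004, "gripper": 1},
    {"dx": 4, "dy": 1, "dz": 14, "wx": 0, "wy": 0, "wz": 0, "gripper": 1},
    {"dx": 4, "dy": 0, "dz": 14, "wx": 0, "wy": 0, "wz": 0, "gripper": 1},
    {"dx": 4, "dy": 0, "dz": 14, "wx": 0, "wy": 0, "wz": 0, "gripper": 1},
    {"dx": 0, "dy": 0, "dz": 12, "wx": 0, "wy": 0, "wz": 0, "gripper": 1},
    {"dx": 0, "dy": 0, "dz": 0, "wx": 0, "wy": 0, "wz": 0, "gripper": 1},
    {"dx": 0, "dy": 0, "dz": 0, "wx": 0, "wy": 0, "wz": 0, "gripper": 1},
  ],
)

```text
time_s: 6.75
eef_pos: [0.5716, -0.0011, 0.1056]
tool_rot: [0.993, 0.118, -0.002, 0.001]
wrist_force: [1.0, 0.2, -0.4]
opening: 0.0002
```

Run:
```python
from h import *
s=st(); print(s["qpos"].round(3)); print("to vert",rot_to(YAW)); print(tool_delta(S(8,45,50)))
f,c=grab("side"); crop(f,180,140,280,270,6,"pics/s7.png")
f,c=grab("wrist"); cv2.imwrite("pics/w7.png",f[:,:,::-1])
```

```text
t 6.75 strip mm [ 6.3 43.5 51.4] roller mm [180.1 275.1 -99.8] F_strip [ 0.7 -0.1 -0.9] open 0.2
  rot to strip [ 0.0026  0.5287 -0.0008] to roller [ 0.0153  0.5287 -0.0489]
[-0.428  0.662  0.629  1.831 -0.51   0.822 -0.876]
to vert [ 0.0022  0.0051 -0.0014]
[ 2.2 -1.5  0.3]
```

View pics/s7.png

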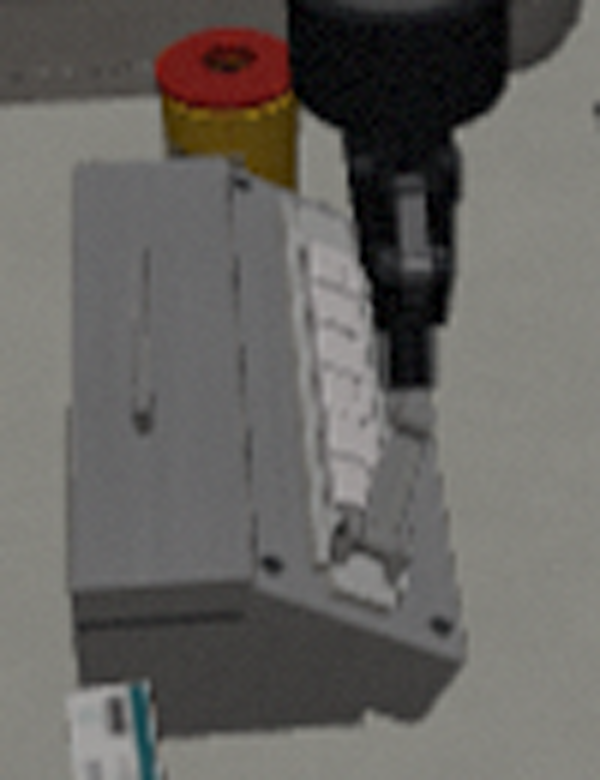

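View pics/w7.png

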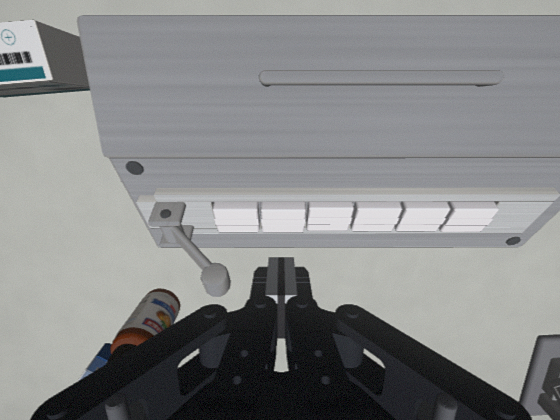

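Call:
apply_moves(
  plan=[
    {"dx": 1, "dy": -10, "dz": 0, "wx": 0, "wy": 0, "wz": 0, "gripper": 1},
    {"dx": 1, "dy": -9, "dz": 0, "wx": 0, "wy": 0, "wz": 0, "gripper": 1},
    {"dx": -0.8, "dy": -4, "dz": -1.3, "wx": 0, "wy": 0, "wz": 0, "gripper": 1},
    {"dx": -1, "dy": -4, "dz": -1.7, "wx": 0, "wy": 0, "wz": 0, "gripper": 1},
    {"dx": -1, "dy": -4, "dz": -1.7, "wx": 0, "wy": 0, "wz": 0, "gripper": 1},
    {"dx": -1, "dy": -4, "dz": -1.7, "wx": 0, "wy": 0, "wz": 0, "gripper": 1},
    {"dx": -0.6, "dy": -4.5, "dz": -1, "wx": 0, "wy": 0, "wz": 0, "gripper": 1},
    {"dx": -0.6, "dy": -4.5, "dz": -1, "wx": 0, "wy": 0, "wz": 0, "gripper": 1},
    {"dx": -0.3, "dy": -4.5, "dz": -0.5, "wx": 0, "wy": 0, "wz": 0, "gripper": 1},
    {"dx": 0, "dy": -4.5, "dz": 0, "wx": 0, "wy": 0, "wz": 0, "gripper": 1},
    {"dx": 0, "dy": 0, "dz": 0, "wx": 0, "wy": 0, "wz": 0, "gripper": 1},
  ],
)

```text
time_s: 7.77
eef_pos: [0.5565, 0.0521, 0.1152]
tool_rot: [0.993, 0.119, -0.002, 0.001]
wrist_force: [0.1, -0.7, 0.4]
opening: -0.0002
```

Run:
```python
from h import *
s=st(); print(s["qpos"].round(3)); print("to vert",rot_to(YAW)); print(tool_delta(S(8,114,58)))
f,c=grab("side"); crop(f,180,140,280,270,6,"pics/s8.png")
f,c=grab("wrist"); cv2.imwrite("pics/w8.png",f[:,:,::-1])
```

```text
t 7.77 strip mm [ 9.2 98.7 60.7] roller mm [185.4 330.4 -91.8] F_strip [ 0.1 -0.7  0.4] open -0.2
  rot to strip [0.0011 0.5269 0.0019] to roller [ 0.0139  0.5269 -0.0462]
[-0.54   0.636  0.647  1.856 -0.506  0.823 -0.964]
to vert [0.0015 0.0033 0.0016]
[  0.3 -15.3   3. ]
```

View pics/s8.png

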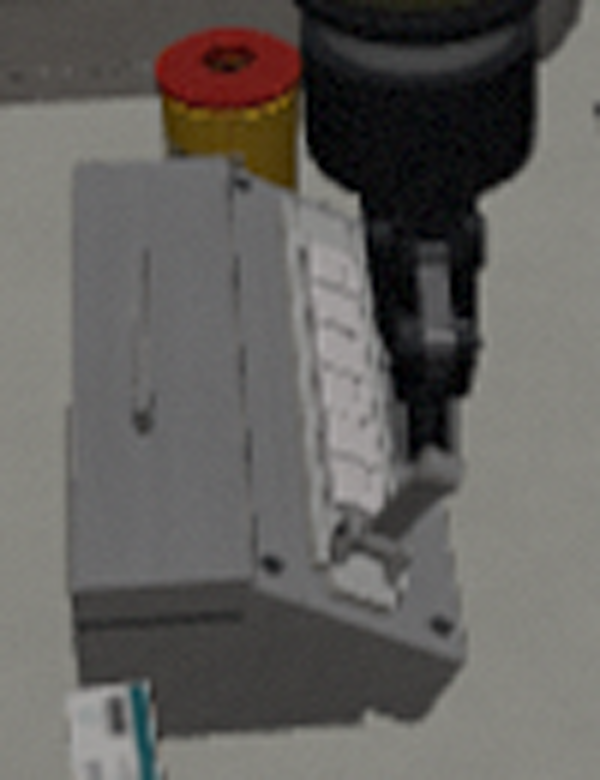

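View pics/w8.png

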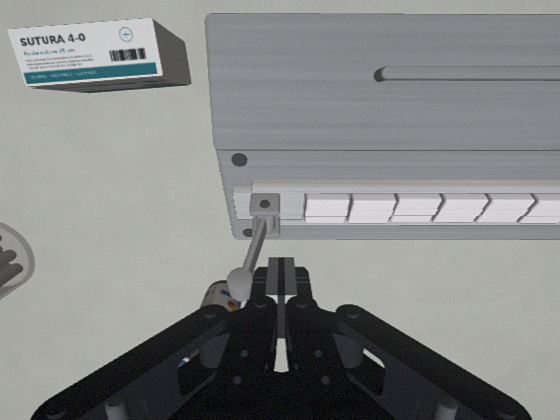

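Call:
apply_moves(
  plan=[
    {"dx": 0, "dy": -4, "dz": 0.5, "wx": 0, "wy": 0, "wz": 0, "gripper": 1},
    {"dx": 0, "dy": -4, "dz": 1, "wx": 0, "wy": 0, "wz": 0, "gripper": 1},
    {"dx": 0, "dy": -4, "dz": 1, "wx": 0, "wy": 0, "wz": 0, "gripper": 1},
    {"dx": 0, "dy": -4, "dz": 0.5, "wx": 0, "wy": 0, "wz": 0, "gripper": 1},
    {"dx": 0, "dy": 0, "dz": 0, "wx": 0, "wy": 0, "wz": 0, "gripper": 1},
  ],
)

```text
time_s: 8.28
eef_pos: [0.554, 0.0623, 0.1129]
tool_rot: [0.993, 0.117, -0.0, 0.004]
wrist_force: [2.6, -10.7, 3.2]
opening: 0.0001
```

Run:
```python
from h import *
s=st(); 
f,c=grab("wrist"); crop(f,180,150,340,310,4,"pics/w9.png")
```

```text
t 8.28 strip mm [  8.1 109.2  58.7] roller mm [184.7 340.8 -94.1] F_strip [  1.6 -11.    2.8] open 0.1
  rot to strip [ 0.0088  0.5251 -0.0007] to roller [ 0.0216  0.5252 -0.0488]
```

View pics/w9.png

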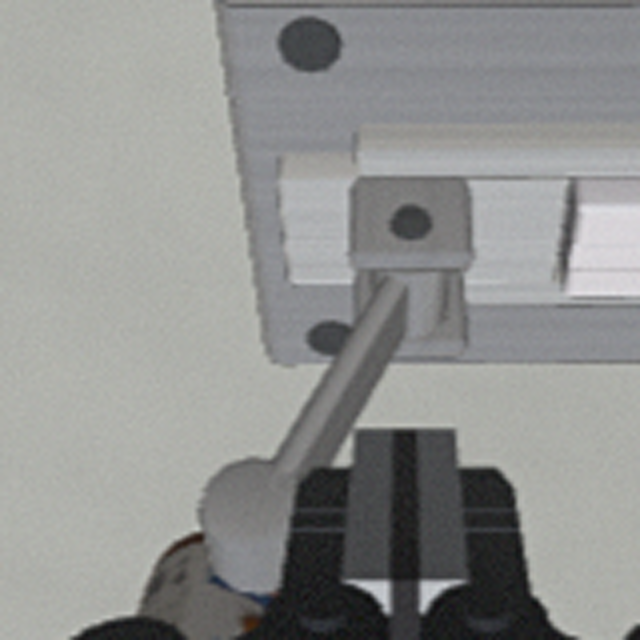

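Call:
apply_moves(
  plan=[
    {"dx": 0, "dy": 8, "dz": 0, "wx": 0, "wy": 0, "wz": 0, "gripper": 1},
    {"dx": 0, "dy": 10, "dz": -5, "wx": 0, "wy": 0, "wz": 0, "gripper": 1},
    {"dx": 0, "dy": 10, "dz": -20, "wx": 0, "wy": 0, "wz": 0, "gripper": 1},
    {"dx": 0, "dy": 10, "dz": -25, "wx": 0, "wy": 0, "wz": 0, "gripper": 0.5},
    {"dx": 0, "dy": 10, "dz": -25, "wx": 0, "wy": 0, "wz": 0, "gripper": 0.5},
    {"dx": 0, "dy": 10, "dz": -25, "wx": 0, "wy": 0, "wz": 0, "gripper": 0},
    {"dx": 0, "dy": 0, "dz": 0, "wx": 0, "wy": 0, "wz": 0, "gripper": 0},
  ],
)

```text
time_s: 8.92
eef_pos: [0.569, 0.0062, 0.2173]
tool_rot: [0.993, 0.117, 0.002, 0.002]
wrist_force: [0.7, -0.9, 0.2]
opening: 0.0479
```

Run:
```python
from h import *
s=st(); print(s["qpos"].round(3)); print("to vert",rot_to(GY)); print(tool_delta(G+MG@[.002,0,.008]+[0,0,.1]))
f,c=grab("side"); crop(f,180,140,280,270,4,"pics/s10.png")
```

```text
t 8.92 strip mm [ 61.4  51.2 148.5] roller mm [235.6 282.8  -2.8] F_strip [ 0.5 -1.  -0.1] open 47.9
  rot to strip [ 0.0058  0.5204 -0.0022] to roller [ 0.0188  0.5204 -0.0503]
[-0.513  0.534  0.73   1.713 -0.399  1.044 -0.986]
to vert [ 0.0051 -0.0031 -0.0528]
[-192.5  293.4    8.3]
```

View pics/s10.png

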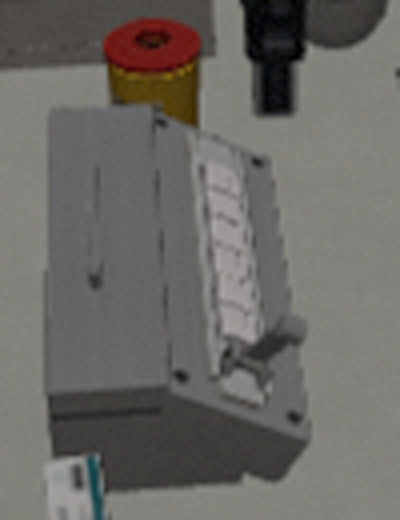

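Call:
apply_moves(
  plan=[
    {"dx": -17, "dy": 26, "dz": 0, "wx": 0, "wy": 0, "wz": 0, "gripper": 0},
    {"dx": -17, "dy": 26, "dz": 0, "wx": 0, "wy": 0, "wz": 0, "gripper": 0},
    {"dx": -17, "dy": 26, "dz": 0, "wx": 0, "wy": 0, "wz": 0, "gripper": 0},
    {"dx": -17, "dy": 26, "dz": 0, "wx": 0, "wy": 0, "wz": 0, "gripper": 0},
    {"dx": -17, "dy": 26, "dz": 0, "wx": 0, "wy": 0, "wz": 0, "gripper": 0},
    {"dx": -17, "dy": 26, "dz": 0, "wx": 0, "wy": 0, "wz": 0, "gripper": 0},
    {"dx": -17, "dy": 26, "dz": 0, "wx": 0, "wy": 0, "wz": 0, "gripper": 0},
    {"dx": -17, "dy": 26, "dz": 0, "wx": 0, "wy": 0, "wz": 0, "gripper": 0},
    {"dx": -17, "dy": 26, "dz": 0, "wx": 0, "wy": 0, "wz": 0, "gripper": 0},
    {"dx": -17, "dy": 26, "dz": 0, "wx": 0, "wy": 0, "wz": 0, "gripper": 0},
    {"dx": -17, "dy": 26, "dz": 0, "wx": 0.005, "wy": 0, "wz": -0.053, "gripper": 0},
    {"dx": 0, "dy": 0, "dz": 0, "wx": 0, "wy": 0, "wz": 0, "gripper": 0},
  ],
)

```text
time_s: 9.97
eef_pos: [0.4483, -0.3185, 0.2137]
tool_rot: [0.99, 0.142, -0.003, 0.0]
wrist_force: [0.0, 0.6, 0.1]
opening: 0.0855
```

Call:
apply_moves(
  plan=[
    {"dx": 0, "dy": 0, "dz": 0, "wx": 0, "wy": 0, "wz": 0, "gripper": 0},
  ],
)

```text
time_s: 10.05
eef_pos: [0.4508, -0.3138, 0.2131]
tool_rot: [0.99, 0.143, -0.002, -0.002]
wrist_force: [0.4, 0.9, -0.4]
opening: 0.0854
```

Run:
```python
from h import *
s=st(); print(s["qpos"].round(3)); print("to vert",rot_to(GY)); print(tool_delta(G+MG@[.002,0,.008]))
f,c=grab("wrist"); cv2.imwrite("pics/w11.png",f[:,:,::-1]); np.savez("w11.npz",f=f,K=c[0],A=c[1],e=c[2])
for o in [(13,11,24),(13,-11,24),(-13,11,24),(-13,-11,24)]: print(proj(c,G+MG@np.array(o)/1000).round(1))
```

```text
t 10.05 strip mm [-105.4 -231.9  240. ] roller mm [56.9  9.4 95.5] F_strip [ 0.3  0.8 -0.6] open 85.4
  rot to strip [-0.0161  0.5279  0.0462] to roller [-0.0033  0.5279 -0.0019]
[ 0.115  0.505  0.697  1.761 -0.371  1.018 -0.335]
to vert [-0.0037  0.0043 -0.0009]
[ -3.3   9.8 103.2]
[279.6 228.4]
[309.1 228.4]
[279.8 248. ]
[306.9 248. ]
```

View pics/w11.png

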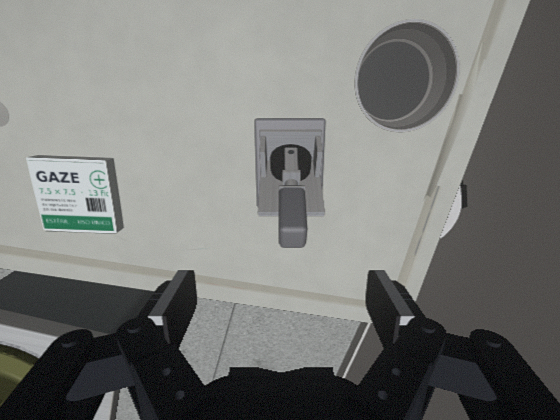

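Call:
apply_moves(
  plan=[
    {"dx": -3, "dy": 5, "dz": 15, "wx": -0.004, "wy": 0.004, "wz": 0, "gripper": 0},
    {"dx": 0, "dy": 5, "dz": 20, "wx": 0, "wy": 0, "wz": 0, "gripper": 0},
    {"dx": 0, "dy": 0, "dz": 20, "wx": 0, "wy": 0, "wz": 0, "gripper": 0},
    {"dx": 0, "dy": 0, "dz": 20, "wx": 0, "wy": 0, "wz": 0, "gripper": 0},
    {"dx": 0, "dy": 0, "dz": 10, "wx": 0, "wy": 0, "wz": 0, "gripper": 0},
    {"dx": 0, "dy": 0, "dz": 8, "wx": 0, "wy": 0, "wz": 0, "gripper": 0},
    {"dx": 0, "dy": 0, "dz": 5, "wx": 0, "wy": 0, "wz": 0, "gripper": 0},
    {"dx": 0, "dy": 0, "dz": 0, "wx": 0, "wy": 0, "wz": 0, "gripper": 0},
    {"dx": 0, "dy": 0, "dz": 0, "wx": 0, "wy": 0, "wz": 0, "gripper": 0},
  ],
)

```text
time_s: 10.85
eef_pos: [0.4526, -0.3229, 0.1163]
tool_rot: [0.989, 0.145, 0.001, 0.001]
wrist_force: [0.1, 0.6, -0.3]
opening: 0.0852
```

Run:
```python
from h import *
s=st(); print("to vert",rot_to(GY)); print(tool_delta(G+MG@[.002,0,.008]))
f,c=grab("wrist"); cv2.imwrite("pics/w12.png",f[:,:,::-1]); 
f,c=grab("side"); crop(f,270,90,350,180,6,"pics/s12.png")
```

```text
t 10.85 strip mm [-154.2 -241.3  156.3] roller mm [ 7.7  0.1 12. ] F_strip [ 0.1  0.6 -0.4] open 85.2
  rot to strip [-0.012   0.5225  0.0519] to roller [0.001  0.5226 0.0039]
to vert [ 0.0019 -0.001   0.0035]
[-2.9  0.   6.4]
```

View pics/w12.png

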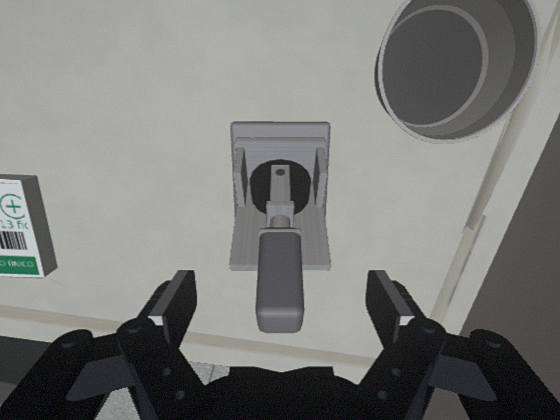

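View pics/s12.png

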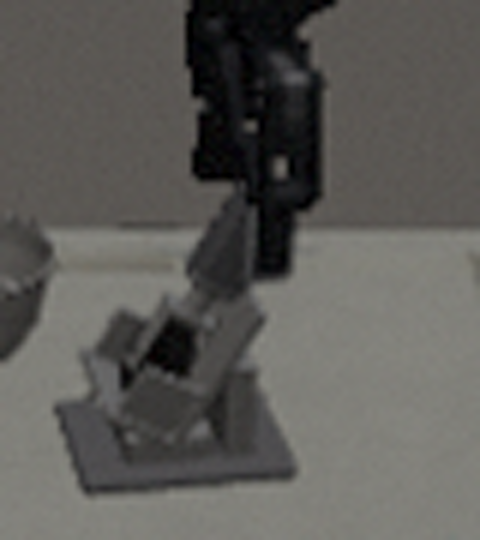

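Run:
```python
from h import *
s=sensors.get_state(); Rt=R.from_quat(s["tool_rot"]).as_matrix(); p=s["eef_pos"]
f=viewer.grab_frame("side"); c=cam(f)
q=lambda P:((proj(c,P)-[270,90])*6).round(0)
print("finger +y tip, open",[q(p+Rt@np.array([x,-.045,z])) for x in(-.011,.011) for z in (.006,.019)])
print("handle",[q(G+MG@np.array(o)/1000) for o in [(13,-11,24),(-13,11,24),(13,11,-26),(-13,11,-26)]])
f=viewer.grab_frame("top"); c=cam(f); crop(f["color"],350,180,430,250,8,"pics/t12.png")
q=lambda P:((proj(c,P)-[350,180])*8).round(0)
print("finger",[q(p+Rt@np.array([x,-.045,z])) for x in(-.011,.011) for z in (.006,.019)])
print("handle",[q(G+MG@np.array(o)/1000) for o in [(13,-11,24),(-13,11,24),(13,11,-26),(-13,11,-26)]])
```

```text
finger +y tip, open [array([289., 276.]), array([287., 302.]), array([239., 280.]), array([237., 306.])]
handle [array([240., 179.]), array([299., 225.]), array([190., 294.]), array([238., 315.])]
finger [array([201., 451.]), array([191., 452.]), array([179., 387.]), array([169., 389.])]
handle [array([368., 367.]), array([316., 456.]), array([242., 323.]), array([254., 389.])]
```

View pics/t12.png

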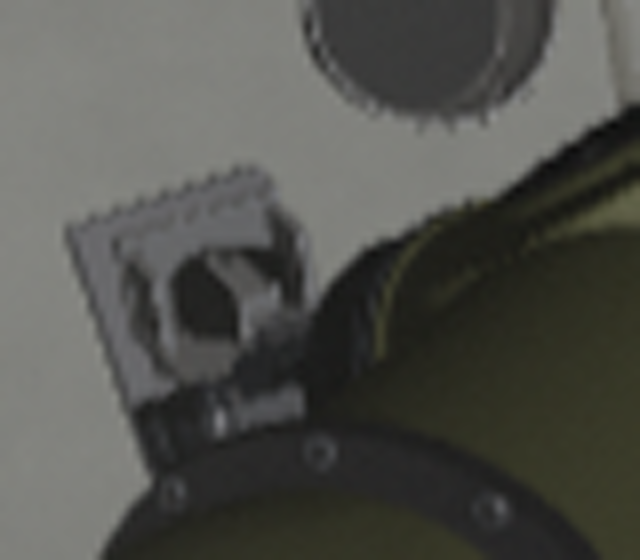

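Call:
apply_moves(
  plan=[
    {"dx": -2, "dy": 0, "dz": 3, "wx": 0.002, "wy": 0, "wz": 0.0035, "gripper": 0},
    {"dx": -2, "dy": 0, "dz": 3, "wx": 0, "wy": 0, "wz": 0, "gripper": 0},
    {"dx": 0, "dy": 0, "dz": 0, "wx": 0, "wy": 0, "wz": 0, "gripper": 0},
    {"dx": 0, "dy": 0, "dz": 0, "wx": 0, "wy": 0, "wz": 0, "gripper": 0.5},
    {"dx": 0, "dy": 0, "dz": 0, "wx": 0, "wy": 0, "wz": 0, "gripper": 0.7},
    {"dx": 0, "dy": 0, "dz": 0, "wx": 0, "wy": 0, "wz": 0, "gripper": 1},
    {"dx": 0, "dy": 0, "dz": 0, "wx": 0, "wy": 0, "wz": 0, "gripper": 1},
    {"dx": 0, "dy": 0, "dz": 0, "wx": 0, "wy": 0, "wz": 0, "gripper": 1},
    {"dx": 0, "dy": 0, "dz": 0, "wx": 0, "wy": 0, "wz": 0, "gripper": 1},
    {"dx": 0, "dy": 0, "dz": 0, "wx": 0, "wy": 0, "wz": 0, "gripper": 1},
  ],
  newtons=100,
)

```text
time_s: 11.88
eef_pos: [0.4485, -0.3242, 0.1101]
tool_rot: [0.99, 0.143, 0.0, -0.0]
wrist_force: [-0.1, 0.2, 3.8]
opening: 0.0209
```

Run:
```python
from h import *
s=st(); print("to vert",rot_to(GY),s["wrist_force"],s["ft_torque"]); print(s["eef_pos"])
f,c=grab("wrist"); cv2.imwrite("pics/w13.png",f[:,:,::-1]); np.savez("w13.npz",f=f,K=c[0],A=c[1],e=c[2],p=s["eef_pos"],q=s["tool_rot"])
```

```text
t 11.88 strip mm [-161.  -241.5  153.1] roller mm [0.9 0.  8.8] F_strip [1.8 0.2 3.3] open 20.9
  rot to strip [-0.013   0.5227  0.0476] to roller [-1.000e-04  5.228e-01 -4.000e-04]
to vert [-0.0002 -0.0008 -0.0004] [-0.09847125  0.16703457  3.78771909] [0.13028062 0.14148787 0.03421773]
[ 0.44848136 -0.32421571  0.11008536]
```

View pics/w13.png

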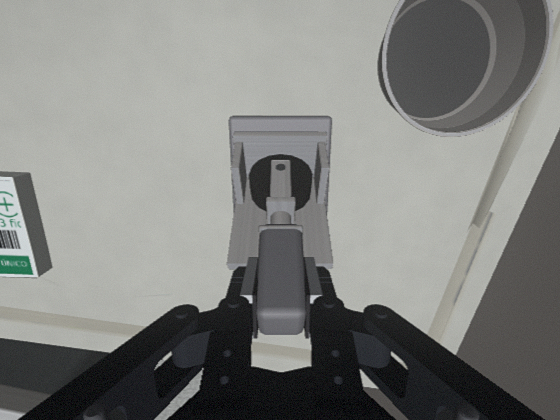

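Call:
apply_moves(
  plan=[
    {"dx": 0, "dy": 0, "dz": -5, "wx": 0, "wy": 0, "wz": 0, "gripper": 1},
    {"dx": 0, "dy": 0, "dz": -10, "wx": 0, "wy": 0, "wz": 0, "gripper": 1},
    {"dx": 0, "dy": 0, "dz": -15, "wx": 0, "wy": 0, "wz": 0, "gripper": 1},
    {"dx": 0, "dy": 0, "dz": -15, "wx": 0, "wy": 0, "wz": 0, "gripper": 1},
    {"dx": 0, "dy": 0, "dz": -15, "wx": 0, "wy": 0, "wz": 0, "gripper": 1},
    {"dx": 0, "dy": 0, "dz": -15, "wx": 0, "wy": 0, "wz": 0, "gripper": 1},
    {"dx": 0, "dy": 0, "dz": -15, "wx": 0, "wy": 0, "wz": 0, "gripper": 1},
    {"dx": 0, "dy": 0, "dz": -10, "wx": 0, "wy": 0, "wz": 0, "gripper": 1},
    {"dx": 0, "dy": 0, "dz": 0, "wx": 0, "wy": 0, "wz": 0, "gripper": 1},
  ],
)

```text
time_s: 12.68
eef_pos: [0.4489, -0.3251, 0.2122]
tool_rot: [0.99, 0.143, 0.002, 0.001]
wrist_force: [0.3, -0.1, -2.5]
opening: 0.0208
```

Run:
```python
from h import *
s=st(); print(s["qpos"].round(3),s["wrist_force"],s["ft_torque"]);print("to vert strip",rot_to(YAW)); print(tool_delta(S(1,-100,135)))
f,c=grab("wrist"); cv2.imwrite("pics/w14.png",f[:,:,::-1])
f,c=grab("side"); crop(f,270,60,350,180,6,"pics/s14.png"); np.savez("s14.npz",f=f)
```

```text
t 12.68 strip mm [-109.8 -242.5  241.5] roller mm [52.1 -0.9 97.2] F_strip [-1.  -0.2 -2.3] open 20.8
  rot to strip [-0.0105  0.5207  0.0481] to roller [2.500e-03 5.208e-01 1.000e-04]
[ 0.137  0.508  0.695  1.758 -0.378  1.01  -0.311] [ 0.27929169 -0.11761836 -2.51300788] [-0.06242099  0.05319891 -0.01037447]
to vert strip [ 0.0023 -0.0028  0.0486]
[ 155.8 -135.1   36.9]
```

View pics/w14.png

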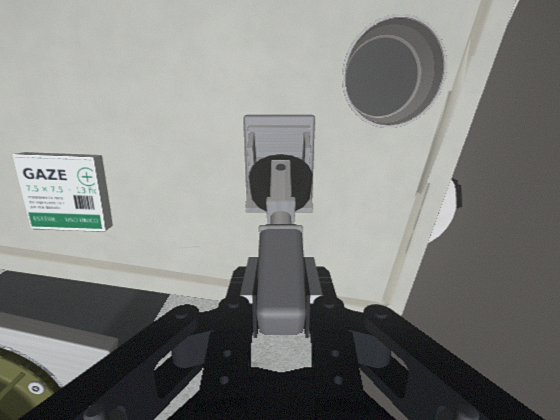

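View pics/s14.png

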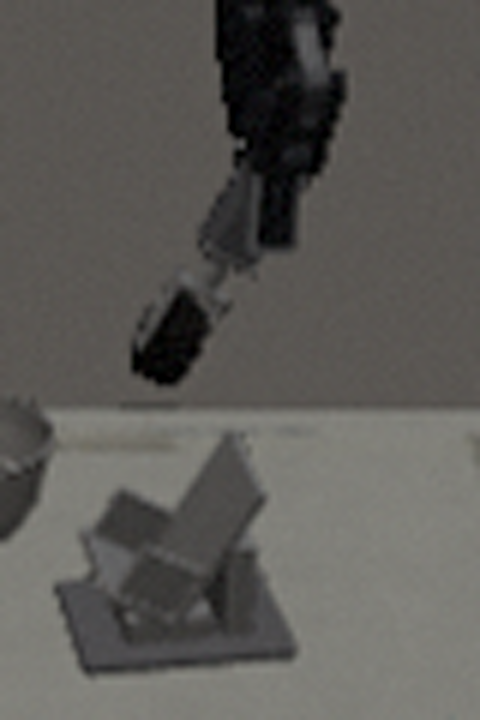

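Call:
apply_moves(
  plan=[
    {"dx": 16, "dy": -14, "dz": 0, "wx": 0.002, "wy": -0.003, "wz": 0.0486, "gripper": 1},
    {"dx": 19, "dy": -16, "dz": 0, "wx": 0, "wy": 0, "wz": 0, "gripper": 1},
    {"dx": 19, "dy": -16, "dz": 0, "wx": 0, "wy": 0, "wz": 0, "gripper": 1},
    {"dx": 19, "dy": -16, "dz": 0, "wx": 0, "wy": 0, "wz": 0, "gripper": 1},
    {"dx": 19, "dy": -16, "dz": 0, "wx": 0, "wy": 0, "wz": 0, "gripper": 1},
    {"dx": 19, "dy": -16, "dz": 5, "wx": 0, "wy": 0, "wz": 0, "gripper": 1},
    {"dx": 19, "dy": -16, "dz": 10, "wx": 0, "wy": 0, "wz": 0, "gripper": 1},
    {"dx": 19, "dy": -16, "dz": 10, "wx": 0, "wy": 0, "wz": 0, "gripper": 1},
    {"dx": 0, "dy": 0, "dz": 5, "wx": 0, "wy": 0, "wz": 0, "gripper": 1},
    {"dx": 0, "dy": 0, "dz": 0, "wx": 0, "wy": 0, "wz": 0, "gripper": 1},
    {"dx": 0, "dy": 0, "dz": 0, "wx": 0, "wy": 0, "wz": 0, "gripper": 1},
  ],
)

```text
time_s: 13.7
eef_pos: [0.5616, -0.1663, 0.1788]
tool_rot: [0.993, 0.119, -0.003, -0.001]
wrist_force: [-1.0, -0.3, -1.3]
opening: 0.021
```

Run:
```python
from h import *
s=st(); print(s["qpos"].round(3));print("to vert strip",rot_to(YAW)); print(tool_delta(S(1,-100,105)))
f,c=grab("wrist"); cv2.imwrite("pics/w15.png",f[:,:,::-1])
Rt=R.from_quat(s["tool_rot"]).as_matrix(); p=s["eef_pos"]
A=(R.from_euler('z',YAW)*R.from_euler('y',-np.pi/6)).as_matrix()
g=p-A@[.0009,0,.0088]
print("wheel ctr/edges",[proj(c,g+A@np.array(o)/1000).round(0).tolist() for o in [(8,0,-68),(8,20,-68),(8,-20,-68),(8,0,-88)]])
print("start blk",[proj(c,S(*o)).round(0).tolist() for o in [(12.5,-116,0),(-12.5,-116,0),(12.5,-84,0),(-12.5,-84,0)]])
f,c=grab("side"); crop(f,180,110,320,260,5,"pics/s15.png")
```

```text
t 13.7 strip mm [   0.7 -114.7  139.1] roller mm [167.9 119.4  -8.2] F_strip [-1.6 -0.  -0.6] open 21.0
  rot to strip [-0.0026  0.5287 -0.0008] to roller [ 0.0102  0.5285 -0.049 ]
[-0.17   0.599  0.687  1.712 -0.438  0.997 -0.657]
to vert strip [-0.0027  0.0051 -0.0001]
[ 17.4 -14.6  29.3]
wheel ctr/edges [[282.0, 172.0], [250.0, 172.0], [313.0, 172.0], [282.0, 152.0]]
start blk [[283.0, 112.0], [283.0, 140.0], [241.0, 112.0], [244.0, 140.0]]
```

View pics/w15.png

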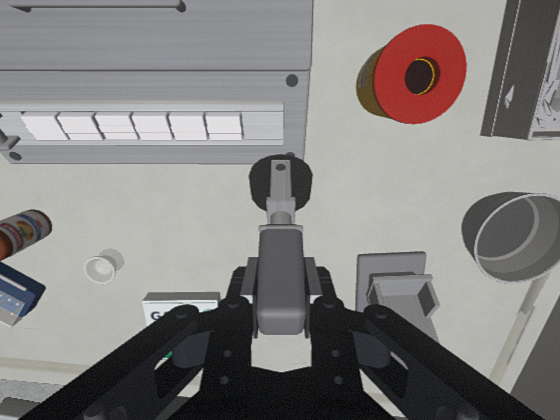

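View pics/s15.png

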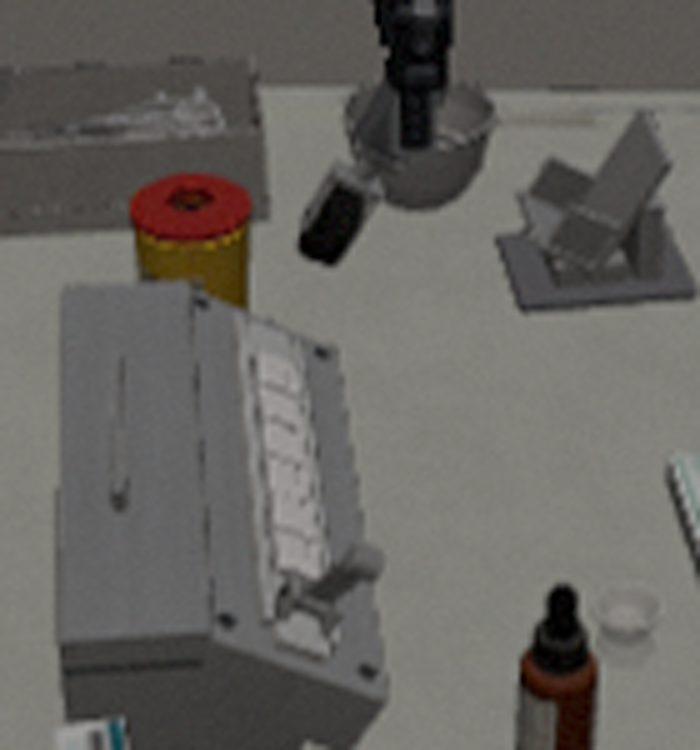

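Call:
apply_moves(
  plan=[
    {"dx": 5, "dy": -5, "dz": 7, "wx": -0.003, "wy": 0.005, "wz": 0, "gripper": 1},
    {"dx": 6, "dy": -5, "dz": 8, "wx": 0, "wy": 0, "wz": 0, "gripper": 1},
    {"dx": 6, "dy": -5, "dz": 8, "wx": 0, "wy": 0, "wz": 0, "gripper": 1},
    {"dx": 0, "dy": 0, "dz": 6, "wx": 0, "wy": 0, "wz": 0, "gripper": 1},
    {"dx": 0, "dy": 0, "dz": 0, "wx": 0, "wy": 0, "wz": 0, "gripper": 1},
    {"dx": 0, "dy": 0, "dz": 0, "wx": 0, "wy": 0, "wz": 0, "gripper": 1},
  ],
)

```text
time_s: 14.3
eef_pos: [0.5751, -0.1474, 0.1501]
tool_rot: [0.993, 0.119, 0.001, 0.0]
wrist_force: [0.6, -0.5, -1.6]
opening: 0.0207
```

Run:
```python
from h import *
s=st(); print("to vert strip",rot_to(YAW)); print(tool_delta(S(1,-100,97)))
f,c=grab("wrist"); cv2.imwrite("pics/w16.png",f[:,:,::-1])
f,c=grab("side"); crop(f,180,110,320,260,5,"pics/s16.png")
```

```text
t 14.3 strip mm [  1.7 -99.5 105.4] roller mm [169.4 133.8 -42.3] F_strip [-0.4 -0.7 -1.6] open 20.7
  rot to strip [3.000e-04 5.226e-01 4.000e-04] to roller [ 0.0132  0.5225 -0.0476]
to vert strip [ 0.0004 -0.001   0.0003]
[3.6 0.5 7.6]
```

View pics/w16.png

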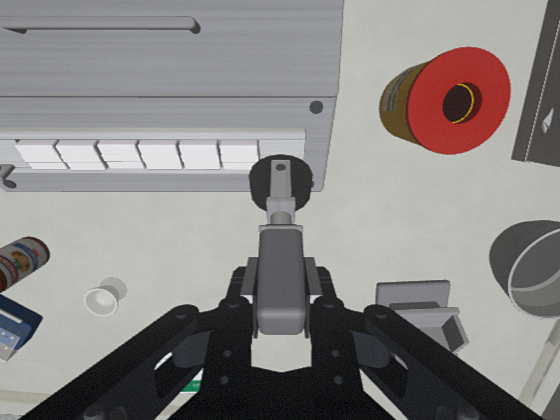

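View pics/s16.png

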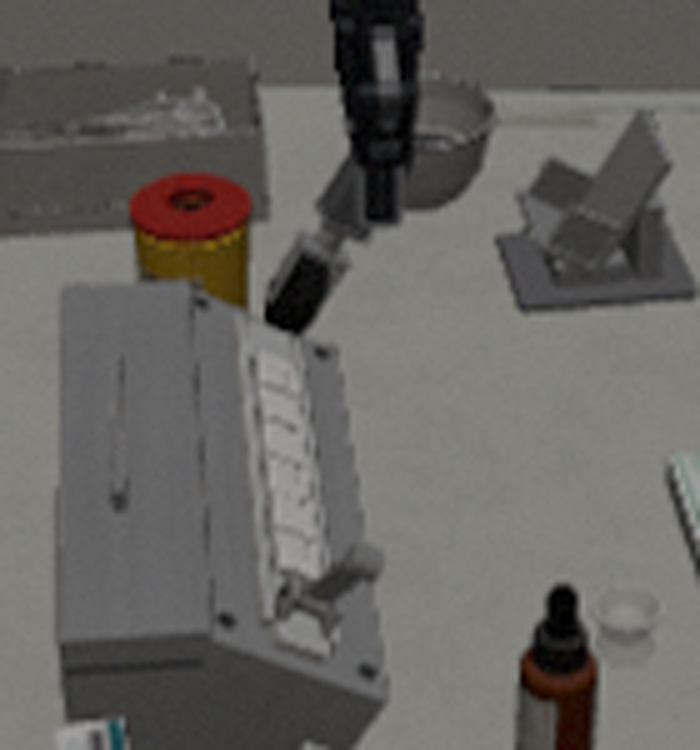

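Call:
apply_moves(
  plan=[
    {"dx": 1, "dy": 0, "dz": 1.7, "wx": 0, "wy": 0, "wz": 0, "gripper": 1},
    {"dx": 1, "dy": 0, "dz": 1.7, "wx": 0, "wy": 0, "wz": 0, "gripper": 1},
    {"dx": 1, "dy": 0, "dz": 1.7, "wx": 0, "wy": 0, "wz": 0, "gripper": 1},
    {"dx": 1, "dy": 0, "dz": 1.7, "wx": 0, "wy": 0, "wz": 0, "gripper": 1},
    {"dx": 0, "dy": 0, "dz": 0, "wx": 0, "wy": 0, "wz": 0, "gripper": 1},
  ],
)

```text
time_s: 14.82
eef_pos: [0.5795, -0.1463, 0.1436]
tool_rot: [0.993, 0.119, 0.001, 0.0]
wrist_force: [-0.1, 0.5, -1.5]
opening: 0.0208
```

Run:
```python
from h import *
s=st(); print(tool_delta(S(1,-100,97)))
```

```text
t 14.82 strip mm [  2.4 -99.5  97.5] roller mm [170.1 133.6 -50.1] F_strip [-0.7  0.5 -1.3] open 20.8
  rot to strip [3.000e-04 5.214e-01 5.000e-04] to roller [ 0.0132  0.5213 -0.0476]
[-0.9  0.5  1.1]
```

Call:
apply_moves(
  plan=[
    {"dx": 0, "dy": 0, "dz": 1, "wx": 0, "wy": 0, "wz": 0, "gripper": 1},
    {"dx": 0.3, "dy": 0, "dz": 1, "wx": 0, "wy": 0, "wz": 0, "gripper": 1},
    {"dx": 0.5, "dy": 0, "dz": 0.9, "wx": 0, "wy": 0, "wz": 0, "gripper": 1},
    {"dx": 0, "dy": 0, "dz": 0, "wx": 0, "wy": 0, "wz": 0, "gripper": 1},
  ],
)

```text
time_s: 15.15
eef_pos: [0.5802, -0.1462, 0.1409]
tool_rot: [0.993, 0.119, 0.001, 0.0]
wrist_force: [-0.3, 0.1, -2.0]
opening: 0.0207
```

Run:
```python
from h import *
s=st(); print(tool_delta(S(1,-100,95)))
```

```text
t 15.15 strip mm [  1.6 -99.5  94.8] roller mm [169.3 133.5 -52.8] F_strip [-1.2  0.1 -1.6] open 20.7
  rot to strip [4.000e-04 5.213e-01 4.000e-04] to roller [ 0.0133  0.5212 -0.0476]
[-0.6  0.5  0.1]
```

Call:
apply_moves(
  plan=[
    {"dx": 0.5, "dy": 0, "dz": 0.9, "wx": 0, "wy": 0, "wz": 0, "gripper": 1},
    {"dx": 0.5, "dy": 0, "dz": 0.9, "wx": 0, "wy": 0, "wz": 0, "gripper": 1},
    {"dx": 0, "dy": 0, "dz": 0, "wx": 0, "wy": 0, "wz": 0, "gripper": 1},
  ],
)

```text
time_s: 15.4
eef_pos: [0.5811, -0.1464, 0.1396]
tool_rot: [0.993, 0.119, 0.001, 0.0]
wrist_force: [-1.5, -0.4, 0.6]
opening: 0.0208
```

Run:
```python
from h import *
s=st(); print(tool_delta(S(1,-100,93)))
```

```text
t 15.4 strip mm [   1.7 -100.    93.3] roller mm [169.4 133.  -54.4] F_strip [-1.  -0.   1.3] open 20.8
  rot to strip [9.00e-04 5.21e-01 1.00e-04] to roller [ 0.0139  0.521  -0.0479]
[-0.5  0.   0.6]
```

Call:
apply_moves(
  plan=[
    {"dx": 0.5, "dy": 0, "dz": 0.9, "wx": 0, "wy": 0, "wz": 0, "gripper": 1},
    {"dx": 0.5, "dy": 0, "dz": 0.9, "wx": 0, "wy": 0, "wz": 0, "gripper": 1},
    {"dx": 0, "dy": 0, "dz": 0, "wx": 0, "wy": 0, "wz": 0, "gripper": 1},
  ],
)

```text
time_s: 15.65
eef_pos: [0.5815, -0.1477, 0.1394]
tool_rot: [0.993, 0.118, 0.001, 0.001]
wrist_force: [-8.2, -1.5, 13.7]
opening: 0.0209
```

Run:
```python
from h import *
s=st()
```

```text
t 15.65 strip mm [   1.5 -101.3   93. ] roller mm [169.2 131.7 -54.6] F_strip [-0.4  0.5 16. ] open 20.9
  rot to strip [ 0.0025  0.5209 -0.0009] to roller [ 0.0155  0.5208 -0.049 ]
```

Call:
apply_moves(
  plan=[
    {"dx": 0, "dy": -3, "dz": 0, "wx": 0, "wy": 0, "wz": 0, "gripper": 1},
    {"dx": 0, "dy": -4, "dz": 0, "wx": 0, "wy": 0, "wz": 0, "gripper": 1},
    {"dx": 0, "dy": -4, "dz": 0, "wx": 0, "wy": 0, "wz": 0, "gripper": 1},
    {"dx": 0, "dy": -4, "dz": 0, "wx": 0, "wy": 0, "wz": 0, "gripper": 1},
    {"dx": 0, "dy": -4, "dz": 0, "wx": 0, "wy": 0, "wz": 0, "gripper": 1},
    {"dx": 0, "dy": -4, "dz": 0, "wx": 0, "wy": 0, "wz": 0, "gripper": 1},
    {"dx": 0, "dy": -4, "dz": 0, "wx": 0, "wy": 0, "wz": 0, "gripper": 1},
    {"dx": 0, "dy": -4, "dz": 0, "wx": 0, "wy": 0, "wz": 0, "gripper": 1},
  ],
)

```text
time_s: 16.32
eef_pos: [0.5742, -0.1177, 0.1392]
tool_rot: [0.993, 0.118, 0.002, 0.001]
wrist_force: [-7.5, -2.7, 12.9]
opening: 0.0208
```

Run:
```python
from h import *
s=st(); print(rot_to(YAW))
f,c=grab("wrist"); cv2.imwrite("pics/w17.png",f[:,:,::-1])
```

```text
t 16.32 strip mm [  1.5 -70.4  92.9] roller mm [170.5 162.5 -55.4] F_strip [-0.4 -0.9 15.2] open 20.8
  rot to strip [ 0.0029  0.5207 -0.0012] to roller [ 0.0159  0.5207 -0.0492]
[ 0.0025 -0.0029 -0.0019]
```

View pics/w17.png

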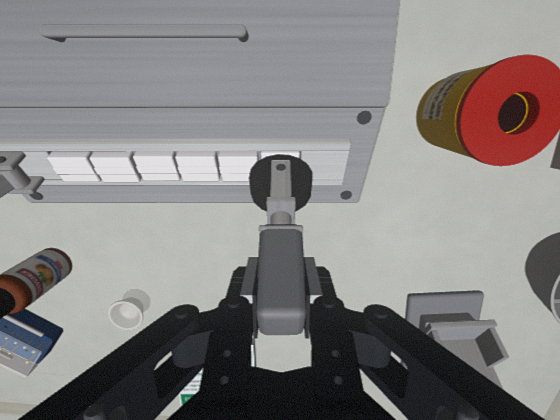

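Call:
apply_moves(
  plan=[
    {"dx": 0, "dy": -5, "dz": 0, "wx": 0, "wy": 0, "wz": 0, "gripper": 1},
    {"dx": 0, "dy": -5, "dz": 0, "wx": 0, "wy": 0, "wz": 0, "gripper": 1},
    {"dx": 0, "dy": -5, "dz": 0, "wx": 0, "wy": 0, "wz": 0, "gripper": 1},
    {"dx": 0, "dy": -5, "dz": 0, "wx": 0, "wy": 0, "wz": 0, "gripper": 1},
    {"dx": 0, "dy": -5, "dz": 0, "wx": 0, "wy": 0, "wz": 0, "gripper": 1},
    {"dx": 0, "dy": -5, "dz": 0, "wx": 0, "wy": 0, "wz": 0, "gripper": 1},
    {"dx": 0, "dy": -5, "dz": 0, "wx": 0, "wy": 0, "wz": 0, "gripper": 1},
    {"dx": 0, "dy": -5, "dz": 0, "wx": 0, "wy": 0, "wz": 0, "gripper": 1},
    {"dx": 0, "dy": -5, "dz": 0, "wx": 0, "wy": 0, "wz": 0, "gripper": 1},
    {"dx": 0, "dy": -5, "dz": 0, "wx": 0, "wy": 0, "wz": 0, "gripper": 1},
    {"dx": 0, "dy": -5, "dz": 0, "wx": 0, "wy": 0, "wz": 0, "gripper": 1},
    {"dx": 0, "dy": -5, "dz": 0, "wx": 0, "wy": 0, "wz": 0, "gripper": 1},
  ],
)

```text
time_s: 17.37
eef_pos: [0.56, -0.0593, 0.1391]
tool_rot: [0.993, 0.118, 0.001, 0.001]
wrist_force: [-8.9, -4.9, 15.9]
opening: 0.021
```

Run:
```python
from h import *
s=st(); print(rot_to(YAW))
```

```text
t 17.37 strip mm [  1.4 -10.3  92.9] roller mm [173.  222.6 -57. ] F_strip [-0.6 -2.7 18.7] open 21.0
  rot to strip [ 0.0025  0.5209 -0.0013] to roller [ 0.0154  0.5208 -0.0494]
[ 0.002  -0.0027 -0.0019]
```

Call:
apply_moves(
  plan=[
    {"dx": 0, "dy": -5, "dz": 0, "wx": 0, "wy": 0, "wz": 0, "gripper": 1},
    {"dx": 0, "dy": -5, "dz": 0, "wx": 0, "wy": 0, "wz": 0, "gripper": 1},
    {"dx": 0, "dy": -5, "dz": 0, "wx": 0, "wy": 0, "wz": 0, "gripper": 1},
    {"dx": 0, "dy": -5, "dz": 0, "wx": 0, "wy": 0, "wz": 0, "gripper": 1},
    {"dx": 0, "dy": -5, "dz": 0, "wx": 0, "wy": 0, "wz": 0, "gripper": 1},
    {"dx": 0, "dy": -5, "dz": 0, "wx": 0, "wy": 0, "wz": 0, "gripper": 1},
    {"dx": 0, "dy": -5, "dz": 0, "wx": 0, "wy": 0, "wz": 0, "gripper": 1},
    {"dx": 0, "dy": -5, "dz": 0, "wx": 0, "wy": 0, "wz": 0, "gripper": 1},
    {"dx": 0, "dy": -5, "dz": 0, "wx": 0, "wy": 0, "wz": 0, "gripper": 1},
    {"dx": 0, "dy": -5, "dz": 0, "wx": 0, "wy": 0, "wz": 0, "gripper": 1},
    {"dx": 0, "dy": -5, "dz": 0, "wx": 0, "wy": 0, "wz": 0, "gripper": 1},
    {"dx": 0, "dy": -5, "dz": 0, "wx": 0, "wy": 0, "wz": 0, "gripper": 1},
  ],
)

```text
time_s: 18.37
eef_pos: [0.5461, -0.0018, 0.1392]
tool_rot: [0.993, 0.117, 0.002, 0.001]
wrist_force: [-7.9, -6.3, 14.1]
opening: 0.0208
```

Run:
```python
from h import *
s=st(); print(rot_to(YAW))
f,c=grab("side"); crop(f,180,110,320,260,5,"pics/s18.png")
```

```text
t 18.37 strip mm [ 1.5 48.8 92.9] roller mm [175.6 281.6 -58.4] F_strip [-0.9 -4.2 16.8] open 20.8
  rot to strip [ 0.0037  0.5206 -0.0018] to roller [ 0.0167  0.5205 -0.0498]
[ 0.0031 -0.003  -0.0026]
```

View pics/s18.png

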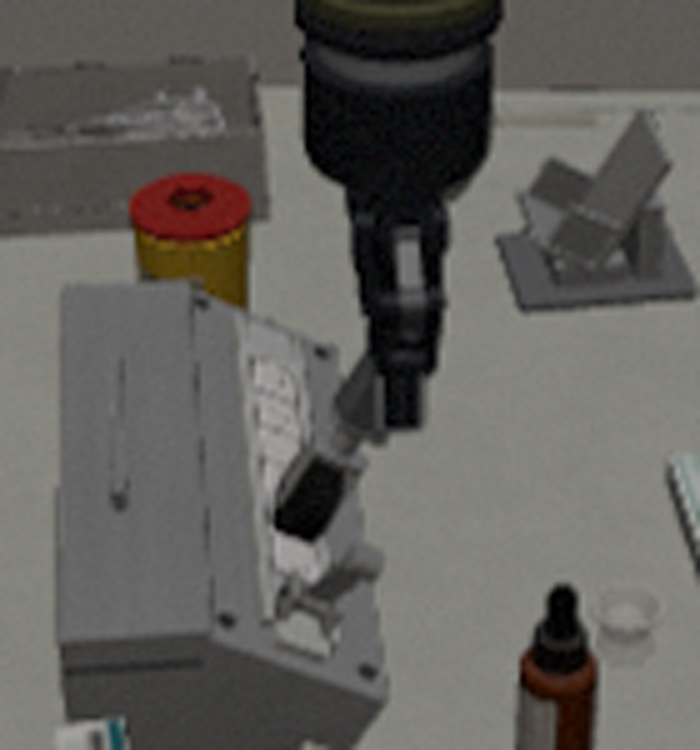

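Good. Continue to y ≈ 74.

Call:
apply_moves(
  plan=[
    {"dx": 0, "dy": -5, "dz": 0, "wx": 0, "wy": 0, "wz": 0, "gripper": 1},
    {"dx": 0, "dy": -5, "dz": 0, "wx": 0, "wy": 0, "wz": 0, "gripper": 1},
    {"dx": 0, "dy": -5, "dz": 0, "wx": 0, "wy": 0, "wz": 0, "gripper": 1},
    {"dx": 0, "dy": -5, "dz": 0, "wx": 0, "wy": 0, "wz": 0, "gripper": 1},
    {"dx": 0, "dy": -4, "dz": 0, "wx": 0, "wy": 0, "wz": 0, "gripper": 1},
    {"dx": 0, "dy": 0, "dz": 0, "wx": 0, "wy": 0, "wz": 0, "gripper": 1},
  ],
)

```text
time_s: 18.92
eef_pos: [0.5399, 0.0237, 0.139]
tool_rot: [0.993, 0.118, 0.001, -0.0]
wrist_force: [-9.2, -2.0, 18.7]
opening: 0.0209
```

Run:
```python
from h import *
s=st(); print(rot_to(YAW))
```

```text
t 18.92 strip mm [ 1.3 75.1 92.7] roller mm [176.5 307.9 -59.2] F_strip [ 1.2  0.2 20.9] open 20.9
  rot to strip [-0.000e+00  5.216e-01 -5.000e-04] to roller [ 0.0129  0.5215 -0.0486]
[-0.0002 -0.002  -0.0005]
```

Call:
apply_moves(
  plan=[
    {"dx": 0, "dy": 8, "dz": 0, "wx": 0, "wy": 0, "wz": 0, "gripper": 1},
    {"dx": 0, "dy": 12, "dz": 0, "wx": 0, "wy": 0, "wz": 0, "gripper": 1},
    {"dx": 0, "dy": 12, "dz": 0, "wx": 0, "wy": 0, "wz": 0, "gripper": 1},
    {"dx": 0, "dy": 12, "dz": 0, "wx": 0, "wy": 0, "wz": 0, "gripper": 1},
    {"dx": 0, "dy": 12, "dz": 0, "wx": 0, "wy": 0, "wz": 0, "gripper": 1},
    {"dx": 0, "dy": 12, "dz": 0, "wx": 0, "wy": 0, "wz": 0, "gripper": 1},
    {"dx": 0, "dy": 12, "dz": 0, "wx": 0, "wy": 0, "wz": 0, "gripper": 1},
    {"dx": 0, "dy": 12, "dz": 0, "wx": 0, "wy": 0, "wz": 0, "gripper": 1},
    {"dx": 0, "dy": 12, "dz": 0, "wx": 0, "wy": 0, "wz": 0, "gripper": 1},
    {"dx": 0, "dy": 12, "dz": 0, "wx": 0, "wy": 0, "wz": 0, "gripper": 1},
    {"dx": 0, "dy": 12, "dz": 0, "wx": 0, "wy": 0, "wz": 0, "gripper": 1},
    {"dx": 0, "dy": 12, "dz": 0, "wx": 0, "wy": 0, "wz": 0, "gripper": 1},
  ],
)

```text
time_s: 19.92
eef_pos: [0.573, -0.1133, 0.1391]
tool_rot: [0.993, 0.118, 0.001, 0.0]
wrist_force: [-9.4, -0.4, 15.0]
opening: 0.021
```

Call:
apply_moves(
  plan=[
    {"dx": 0, "dy": 6, "dz": 0, "wx": 0, "wy": 0, "wz": 0, "gripper": 1},
    {"dx": -5, "dy": 0, "dz": -9, "wx": 0, "wy": 0, "wz": 0, "gripper": 1},
    {"dx": -8, "dy": 0, "dz": -15, "wx": 0, "wy": 0, "wz": 0, "gripper": 1},
    {"dx": -8, "dy": 0, "dz": -20, "wx": 0, "wy": 0, "wz": 0, "gripper": 1},
    {"dx": -10, "dy": 0, "dz": -20, "wx": 0, "wy": 0, "wz": 0, "gripper": 1},
    {"dx": 0, "dy": 0, "dz": 0, "wx": 0, "wy": 0, "wz": 0, "gripper": 1},
  ],
)

```text
time_s: 20.42
eef_pos: [0.5448, -0.1263, 0.2051]
tool_rot: [0.993, 0.118, 0.003, 0.001]
wrist_force: [-0.3, -0.5, -1.9]
opening: 0.0208
```

Run:
```python
from h import *
s=st(); print(rot_to(GY),tool_delta(np.array([.4485,-.3242,.2101])))
f,c=grab("wrist"); cv2.imwrite("pics/w20.png",f[:,:,::-1]); crop(f,0,100,260,220,3,"pics/w20c.png")
f,c=grab("side"); crop(f,180,130,280,270,5,"pics/s20.png")
```

```text
t 20.42 strip mm [  7.9 -71.8 165.3] roller mm [176.9 162.6  16.9] F_strip [-1.3 -0.5 -1.4] open 20.8
  rot to strip [ 0.0027  0.5171 -0.0007] to roller [ 0.0157  0.517  -0.0488]
[ 0.0026 -0.0065 -0.0506] [-139.9  169.9   -5.5]
```

View pics/w20.png

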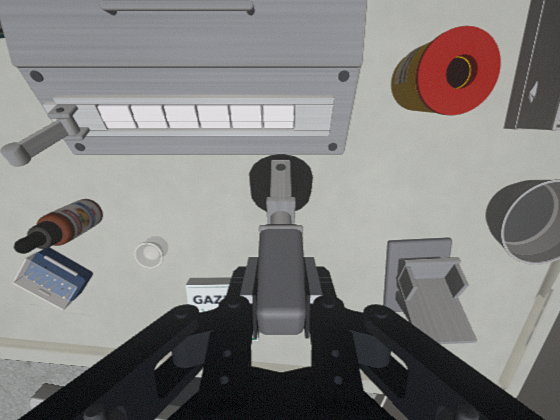

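View pics/w20c.png

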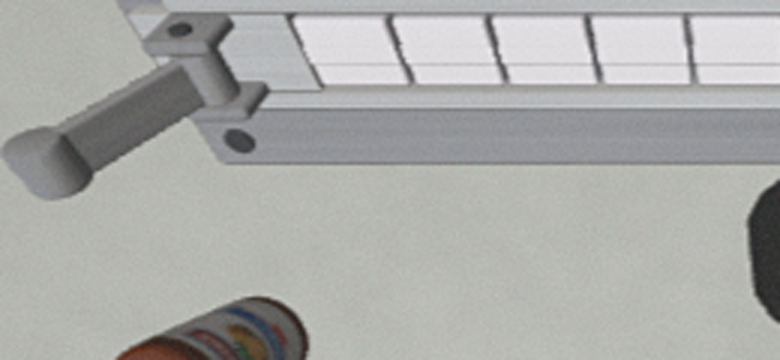

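View pics/s20.png

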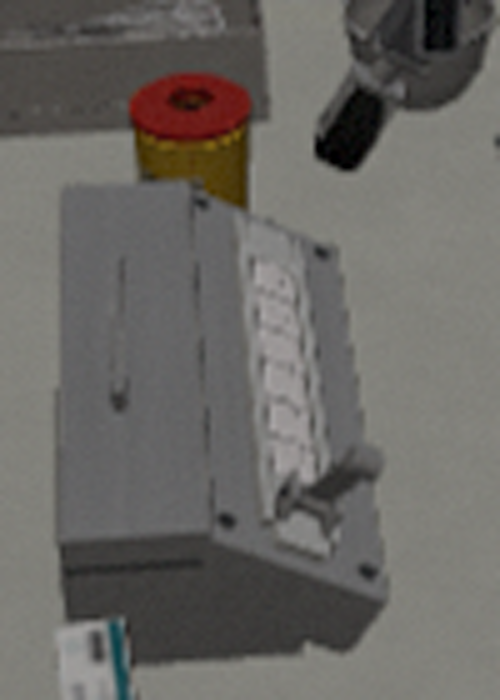

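Call:
apply_moves(
  plan=[
    {"dx": -14, "dy": 17, "dz": -2, "wx": 0, "wy": 0, "wz": 0, "gripper": 1},
    {"dx": -18, "dy": 22, "dz": -2, "wx": 0, "wy": 0, "wz": 0, "gripper": 1},
    {"dx": -18, "dy": 22, "dz": -2, "wx": 0, "wy": 0, "wz": 0, "gripper": 1},
    {"dx": -18, "dy": 22, "dz": 0, "wx": 0, "wy": 0, "wz": 0, "gripper": 1},
    {"dx": -18, "dy": 22, "dz": 0, "wx": 0, "wy": 0, "wz": 0, "gripper": 1},
    {"dx": -18, "dy": 22, "dz": 0, "wx": 0, "wy": 0, "wz": 0, "gripper": 1},
    {"dx": -18, "dy": 22, "dz": 0, "wx": 0, "wy": 0, "wz": 0, "gripper": 1},
    {"dx": -10, "dy": 12, "dz": 0, "wx": 0.0026, "wy": -0.0065, "wz": -0.0506, "gripper": 1},
    {"dx": 0, "dy": 0, "dz": 0, "wx": 0, "wy": 0, "wz": 0, "gripper": 1},
    {"dx": 0, "dy": 0, "dz": 0, "wx": 0, "wy": 0, "wz": 0, "gripper": 1},
    {"dx": 0, "dy": 0, "dz": 0, "wx": 0, "wy": 0, "wz": 0, "gripper": 1},
  ],
)

```text
time_s: 21.43
eef_pos: [0.4554, -0.3112, 0.2061]
tool_rot: [0.99, 0.144, -0.002, -0.002]
wrist_force: [0.6, -0.1, -2.5]
opening: 0.0209
```

Run:
```python
from h import *
s=st(); print(rot_to(GY),tool_delta(np.array([.4485,-.3242,.1101])))
```

```text
t 21.43 strip mm [-104.5 -230.5  231.4] roller mm [57.8 10.6 86.9] F_strip [-0.8 -0.2 -2.4] open 20.9
  rot to strip [-0.0171  0.5279  0.0492] to roller [-0.0043  0.5279  0.0011]
[-0.0039  0.0043  0.0022] [-9.9 10.9 96. ]
```

Call:
apply_moves(
  plan=[
    {"dx": -5, "dy": 6, "dz": 0, "wx": -0.004, "wy": 0.004, "wz": 0.002, "gripper": 1},
    {"dx": -5, "dy": 5, "dz": 5, "wx": 0, "wy": 0, "wz": 0, "gripper": 1},
    {"dx": 0, "dy": 0, "dz": 10, "wx": 0, "wy": 0, "wz": 0, "gripper": 1},
    {"dx": 0, "dy": 0, "dz": 10, "wx": 0, "wy": 0, "wz": 0, "gripper": 1},
    {"dx": 0, "dy": 0, "dz": 10, "wx": 0, "wy": 0, "wz": 0, "gripper": 1},
    {"dx": 0, "dy": 0, "dz": 0, "wx": 0, "wy": 0, "wz": 0, "gripper": 1},
    {"dx": 0, "dy": 0, "dz": 0, "wx": 0, "wy": 0, "wz": 0, "gripper": 1},
  ],
)

```text
time_s: 22.02
eef_pos: [0.448, -0.3253, 0.1711]
tool_rot: [0.99, 0.143, -0.001, 0.0]
wrist_force: [0.8, -1.0, -1.2]
opening: 0.0206
```

Run:
```python
from h import *
s=st(); print(rot_to(GY),tool_delta(np.array([.4485,-.3242,.1101])))
f,c=grab("wrist"); cv2.imwrite("pics/w21.png",f[:,:,::-1])
f,c=grab("side"); crop(f,260,80,350,180,6,"pics/s21.png")
```

```text
t 22.02 strip mm [-131.1 -242.5  206.3] roller mm [30.7 -0.9 62.1] F_strip [-0.2 -1.1 -1.3] open 20.6
  rot to strip [-0.0126  0.5249  0.048 ] to roller [ 3.00e-04  5.25e-01 -1.00e-04]
[ 0.0002  0.0014 -0.0001] [ 0.9 -0.9 61. ]
```

View pics/w21.png

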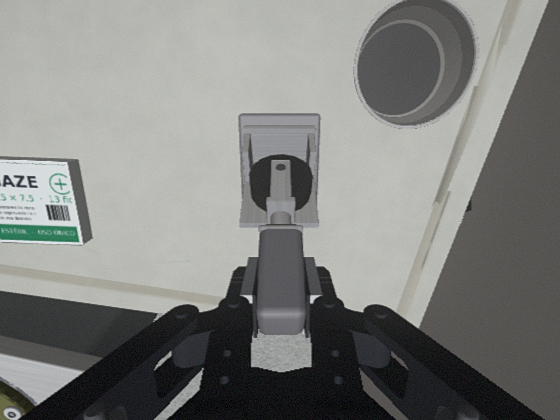

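View pics/s21.png

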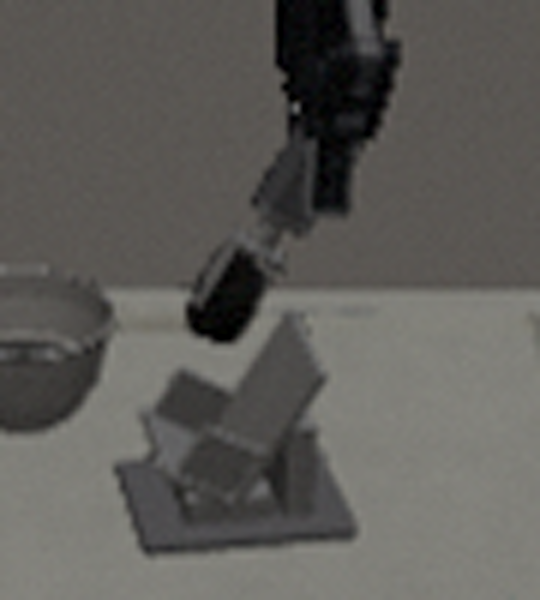

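Call:
apply_moves(
  plan=[
    {"dx": 1, "dy": -1, "dz": 8, "wx": 0, "wy": 0, "wz": 0, "gripper": 1},
    {"dx": 0, "dy": 0, "dz": 10, "wx": 0, "wy": 0, "wz": 0, "gripper": 1},
    {"dx": 0, "dy": 0, "dz": 10, "wx": 0, "wy": 0, "wz": 0, "gripper": 1},
    {"dx": 0, "dy": 0, "dz": 10, "wx": 0, "wy": 0, "wz": 0, "gripper": 1},
    {"dx": 0, "dy": 0, "dz": 8, "wx": 0, "wy": 0, "wz": 0, "gripper": 1},
    {"dx": 0, "dy": 0, "dz": 6, "wx": 0, "wy": 0, "wz": 0, "gripper": 1},
    {"dx": 0, "dy": 0, "dz": 4, "wx": 0, "wy": 0, "wz": 0, "gripper": 1},
    {"dx": 0, "dy": 0, "dz": 0, "wx": 0, "wy": 0, "wz": 0, "gripper": 1},
    {"dx": 0, "dy": 0, "dz": 0, "wx": 0, "wy": 0, "wz": 0, "gripper": 1},
  ],
)

```text
time_s: 22.87
eef_pos: [0.4489, -0.325, 0.1161]
tool_rot: [0.99, 0.143, 0.0, 0.001]
wrist_force: [-0.3, 0.6, -1.9]
opening: 0.0208
```

Run:
```python
from h import *
s=st(); print(rot_to(GY),tool_delta(np.array([.4485,-.3242,.1101])),s["wrist_force"])
```

```text
t 22.87 strip mm [-157.8 -242.4  158.2] roller mm [ 4.1 -0.8 14. ] F_strip [-1.1  0.7 -1.6] open 20.8
  rot to strip [-0.0109  0.5236  0.048 ] to roller [ 2.000e-03  5.238e-01 -1.000e-04]
[ 0.0019  0.0002 -0.0006] [-0.2 -0.9  6. ] [-0.33215206  0.6235743  -1.92947626]
```

Call:
apply_moves(
  plan=[
    {"dx": 0, "dy": -1, "dz": 2, "wx": 0.002, "wy": 0, "wz": 0, "gripper": 1},
    {"dx": 0, "dy": 0, "dz": 2, "wx": 0, "wy": 0, "wz": 0, "gripper": 1},
    {"dx": 0, "dy": 0, "dz": 1.5, "wx": 0, "wy": 0, "wz": 0, "gripper": 1},
    {"dx": 0, "dy": 0, "dz": 0, "wx": 0, "wy": 0, "wz": 0, "gripper": 1},
    {"dx": 0, "dy": 0, "dz": 0, "wx": 0, "wy": 0, "wz": 0, "gripper": 1},
  ],
)

```text
time_s: 23.28
eef_pos: [0.4487, -0.3238, 0.1107]
tool_rot: [0.99, 0.143, 0.0, -0.0]
wrist_force: [0.0, 0.6, -2.8]
opening: 0.0209
```

Run:
```python
from h import *
s=st(); print(rot_to(GY),tool_delta(np.array([.4485,-.3242,.1101])),s["wrist_force"])
f,c=grab("wrist"); cv2.imwrite("pics/w22.png",f[:,:,::-1])
f,c=grab("side"); crop(f,260,80,350,180,6,"pics/s22.png")
```

```text
t 23.28 strip mm [-160.4 -241.2  153.5] roller mm [1.5 0.3 9.3] F_strip [-1.2  0.6 -2.5] open 20.9
  rot to strip [-0.0128  0.5234  0.0477] to roller [ 1.000e-04  5.236e-01 -4.000e-04]
[-0.     -0.     -0.0004] [-0.3  0.3  0.6] [ 0.01445502  0.63142627 -2.75312232]
```

View pics/w22.png

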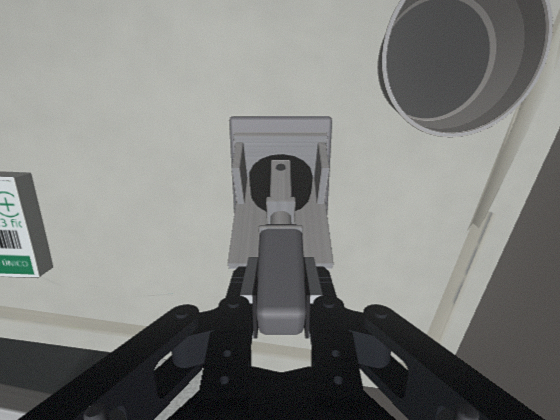

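View pics/s22.png

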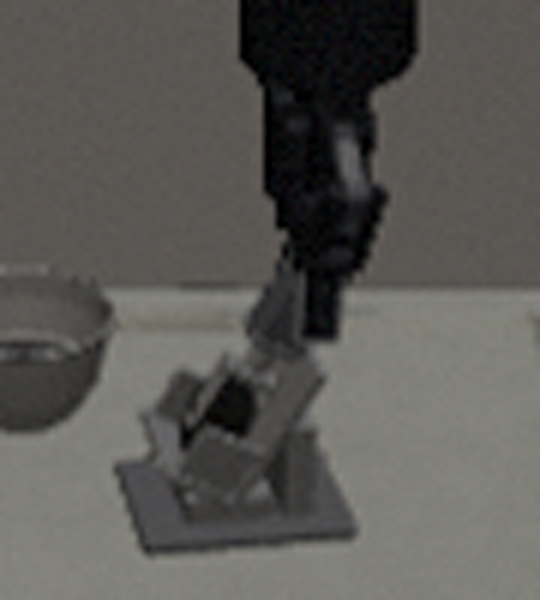

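Call:
apply_moves(
  plan=[
    {"dx": -0.3, "dy": 0, "dz": 0.7, "wx": 0, "wy": 0, "wz": 0, "gripper": 1},
    {"dx": 0, "dy": 0, "dz": 0.5, "wx": 0, "wy": 0, "wz": 0, "gripper": 1},
    {"dx": 0, "dy": 0, "dz": 0, "wx": 0, "wy": 0, "wz": 0, "gripper": 1},
  ],
)

```text
time_s: 23.63
eef_pos: [0.4485, -0.3243, 0.1101]
tool_rot: [0.99, 0.143, 0.0, 0.0]
wrist_force: [-0.9, 0.2, 2.1]
opening: 0.021
```

Run:
```python
from h import *
s=st(); print(tool_delta(np.array([.4485,-.3242,.1101])),s["wrist_force"])
```

```text
t 23.63 strip mm [-161.  -241.7  153.1] roller mm [ 0.9 -0.1  8.8] F_strip [0.4 0.4 2.2] open 21.0
  rot to strip [-0.012   0.5228  0.0477] to roller [ 9.000e-04  5.229e-01 -4.000e-04]
[ 0.  -0.1 -0. ] [-0.85404846  0.15342001  2.10642614]
```

Contact again at exactly the original pose. Release gently and rise.

Call:
apply_moves(
  plan=[
    {"dx": 0, "dy": 0, "dz": 0, "wx": 0, "wy": 0, "wz": 0, "gripper": 0.7},
    {"dx": 0, "dy": 0, "dz": 0, "wx": 0, "wy": 0, "wz": 0, "gripper": 0.4},
    {"dx": 0, "dy": 0, "dz": 0, "wx": 0, "wy": 0, "wz": 0, "gripper": 0},
    {"dx": 0, "dy": 0, "dz": 0, "wx": 0, "wy": 0, "wz": 0, "gripper": 0},
    {"dx": 0, "dy": 0, "dz": 0, "wx": 0, "wy": 0, "wz": 0, "gripper": 0},
    {"dx": 0, "dy": 0, "dz": 0, "wx": 0, "wy": 0, "wz": 0, "gripper": 0},
    {"dx": 0, "dy": 0, "dz": -10, "wx": 0, "wy": 0, "wz": 0, "gripper": 0},
    {"dx": 0, "dy": 0, "dz": -20, "wx": 0, "wy": 0, "wz": 0, "gripper": 0},
    {"dx": 0, "dy": 0, "dz": -30, "wx": 0, "wy": 0, "wz": 0, "gripper": 0},
    {"dx": 0, "dy": 0, "dz": -30, "wx": 0, "wy": 0, "wz": 0, "gripper": 0},
    {"dx": 0, "dy": 0, "dz": -20, "wx": 0, "wy": 0, "wz": 0, "gripper": 0},
    {"dx": 0, "dy": 0, "dz": 0, "wx": 0, "wy": 0, "wz": 0, "gripper": 0},
  ],
)

```text
time_s: 24.63
eef_pos: [0.4495, -0.3259, 0.2245]
tool_rot: [0.99, 0.143, 0.003, 0.003]
wrist_force: [-0.3, -1.4, -0.2]
opening: 0.0855
```

Run:
```python
from h import *
s=st(); 
f,c=grab("wrist"); cv2.imwrite("pics/w23.png",f[:,:,::-1])
for o in [(13,11,24),(13,-11,24),(-13,11,24),(-13,-11,24)]: print(proj(c,G+MG@np.array(o)/1000).round(1))
f,c=grab("side"); crop(f,280,105,340,175,8,"pics/s23.png")
print("to above lever",rot_to(YAW),tool_delta(S(0,155,140)))
```

```text
t 24.63 strip mm [-103.3 -243.4  251.9] roller mm [ 58.5  -1.9 107.7] F_strip [-0.7 -1.3  0.1] open 85.5
  rot to strip [-0.0071  0.5188  0.0486] to roller [0.0059 0.5191 0.0006]
[264.1 218.3]
[292.4 218.2]
[265.4 238.1]
[291.4 238. ]
to above lever [ 0.0012 -0.0016  0.0489] [ 165.  -388.9   41.1]
```

View pics/w23.png

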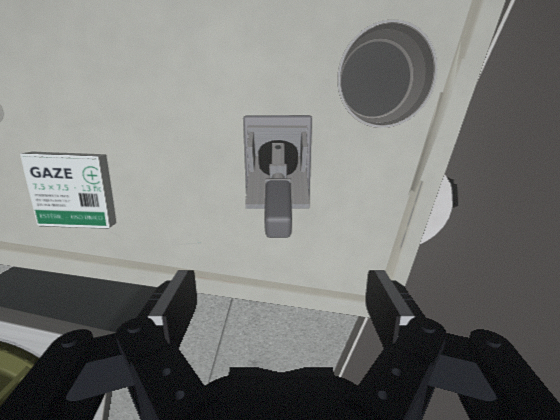

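View pics/s23.png

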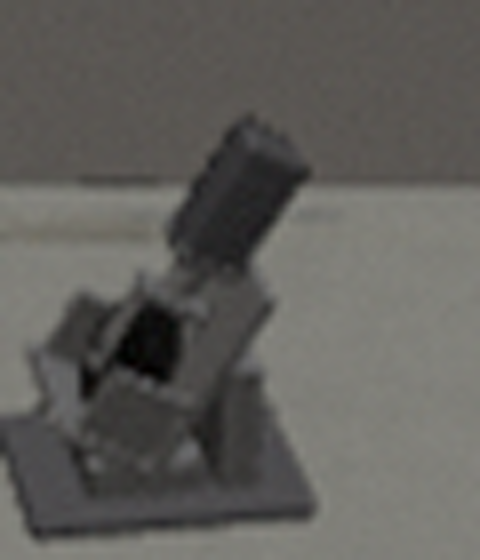

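Call:
apply_moves(
  plan=[
    {"dx": 14, "dy": -32, "dz": 0, "wx": 0, "wy": 0, "wz": 0, "gripper": 0},
    {"dx": 14, "dy": -33, "dz": 0, "wx": 0, "wy": 0, "wz": 0, "gripper": 1},
    {"dx": 14, "dy": -33, "dz": 0, "wx": 0, "wy": 0, "wz": 0, "gripper": 1},
    {"dx": 14, "dy": -33, "dz": 0, "wx": 0, "wy": 0, "wz": 0, "gripper": 1},
    {"dx": 14, "dy": -33, "dz": 0, "wx": 0, "wy": 0, "wz": 0, "gripper": 1},
    {"dx": 14, "dy": -33, "dz": 0, "wx": 0, "wy": 0, "wz": 0, "gripper": 1},
    {"dx": 14, "dy": -33, "dz": 0, "wx": 0, "wy": 0, "wz": 0, "gripper": 1},
    {"dx": 14, "dy": -33, "dz": 0, "wx": 0, "wy": 0, "wz": 0, "gripper": 1},
    {"dx": 14, "dy": -33, "dz": 0, "wx": 0, "wy": 0, "wz": 0.02, "gripper": 1},
    {"dx": 14, "dy": -33, "dz": 0, "wx": 0, "wy": 0, "wz": 0.028, "gripper": 1},
    {"dx": 14, "dy": -33, "dz": 0, "wx": 0, "wy": 0, "wz": 0, "gripper": 1},
    {"dx": 0, "dy": 0, "dz": 0, "wx": 0, "wy": 0, "wz": 0, "gripper": 1},
  ],
)

```text
time_s: 25.73
eef_pos: [0.4961, 0.075, 0.2176]
tool_rot: [0.992, 0.124, -0.001, -0.001]
wrist_force: [-0.2, 0.0, -0.8]
opening: -0.0003
```

Call:
apply_moves(
  plan=[
    {"dx": 0, "dy": 0, "dz": 0, "wx": 0, "wy": 0, "wz": 0, "gripper": 1},
    {"dx": 0, "dy": 0, "dz": 0, "wx": 0, "wy": 0, "wz": 0, "gripper": 1},
  ],
)

```text
time_s: 25.9
eef_pos: [0.4955, 0.0661, 0.2187]
tool_rot: [0.993, 0.119, -0.001, 0.0]
wrist_force: [-0.4, -0.6, -0.7]
opening: -0.0001
```

Run:
```python
from h import *
s=st(); print(s["qpos"].round(3),rot_to(YAW),tool_delta(S(3,157,60)))
f,c=grab("wrist"); cv2.imwrite("pics/w24.png",f[:,:,::-1])
```

```text
t 25.9 strip mm [ 12.5 126.7 178.4] roller mm [189.9 361.   25.1] F_strip [-0.8 -0.5 -0.3] open -0.1
  rot to strip [4.000e-04 5.256e-01 1.300e-03] to roller [ 0.0132  0.5255 -0.0468]
[-0.697  0.429  0.75   1.877 -0.349  0.972 -1.123] [0.0007 0.002  0.0012] [ 51.2 -30.3 107.1]
```

View pics/w24.png

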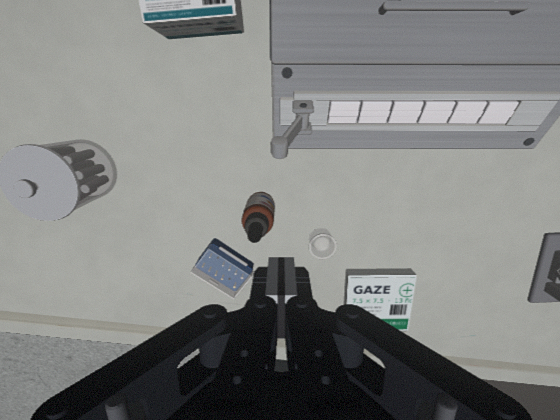

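Run:
```python
from h import *
f,c=grab("wrist")
print("bottle base~",onz(c,262,198,0.01), "cap", onz(c,256,237,.10)); print("target",S(3,157,60),"tipcorner",S(-19,157,38))
print("lever bar pred 2.0",proj(c,S(0,108-46*np.cos(2.0),9+46*np.sin(2.0))))
```

```text
bottle base~ [0.47576542 0.08318481 0.01      ] cap [0.4665126  0.08115932 0.1       ]
target [0.53788548 0.10752686 0.11146152] tipcorner [0.53005954 0.10562996 0.08140897]
lever bar pred 2.0 [279.58028848 148.18808283]
```

Call:
apply_moves(
  plan=[
    {"dx": 17, "dy": -10, "dz": 0, "wx": 0, "wy": 0, "wz": 0, "gripper": 1},
    {"dx": 17, "dy": -10, "dz": 0, "wx": 0, "wy": 0, "wz": 0, "gripper": 1},
    {"dx": 17, "dy": -10, "dz": 10, "wx": 0, "wy": 0, "wz": 0, "gripper": 1},
    {"dx": 0, "dy": 0, "dz": 20, "wx": 0, "wy": 0, "wz": 0, "gripper": 1},
    {"dx": 0, "dy": 0, "dz": 20, "wx": 0, "wy": 0, "wz": 0, "gripper": 1},
    {"dx": 0, "dy": 0, "dz": 20, "wx": 0, "wy": 0, "wz": 0, "gripper": 1},
    {"dx": 0, "dy": 0, "dz": 20, "wx": 0, "wy": 0, "wz": 0, "gripper": 1},
    {"dx": 0, "dy": 0, "dz": 15, "wx": 0, "wy": 0, "wz": 0, "gripper": 1},
    {"dx": 0, "dy": 0, "dz": 0, "wx": 0, "wy": 0, "wz": 0, "gripper": 1},
    {"dx": 0, "dy": 0, "dz": 0, "wx": 0, "wy": 0, "wz": 0, "gripper": 1},
  ],
)

```text
time_s: 26.83
eef_pos: [0.5384, 0.1062, 0.1143]
tool_rot: [0.993, 0.118, -0.001, 0.0]
wrist_force: [-0.2, -0.3, -0.4]
opening: 0.0003
```

Run:
```python
from h import *
s=st(); print(s["qpos"].round(3),rot_to(YAW),tool_delta(S(3,144,60)))
f,c=grab("wrist"); cv2.imwrite("pics/w25.png",f[:,:,::-1])
```

```text
t 26.83 strip mm [  4.6 155.6  62.4] roller mm [183.2 387.4 -91.5] F_strip [-0.4 -0.2 -0.2] open 0.3
  rot to strip [ 0.0008  0.5252 -0.0014] to roller [ 0.0137  0.5251 -0.0495]
[-0.639  0.62   0.635  1.885 -0.499  0.801 -1.071] [ 0.0004  0.0016 -0.0016] [-0.1 11.6  2.9]
```

View pics/w25.png

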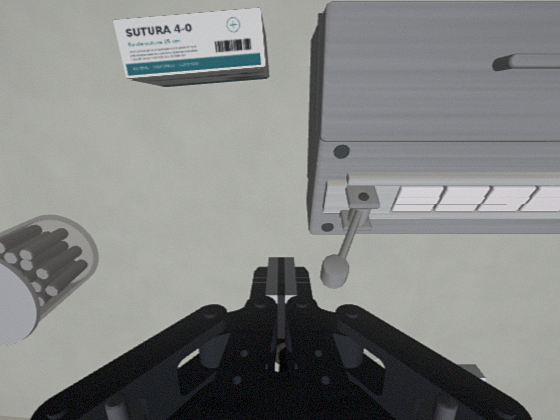

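Call:
apply_moves(
  plan=[
    {"dx": 0, "dy": 5, "dz": 0, "wx": 0, "wy": 0, "wz": 0, "gripper": 1},
    {"dx": 0, "dy": 5, "dz": 0, "wx": 0, "wy": 0, "wz": 0, "gripper": 1},
    {"dx": 0, "dy": 5, "dz": 0, "wx": 0, "wy": 0, "wz": 0, "gripper": 1},
    {"dx": 0, "dy": 5, "dz": 0, "wx": 0, "wy": 0, "wz": 0, "gripper": 1},
    {"dx": 0, "dy": 5, "dz": 0, "wx": 0, "wy": 0, "wz": 0, "gripper": 1},
    {"dx": 0, "dy": 5, "dz": 0, "wx": 0, "wy": 0, "wz": 0, "gripper": 1},
    {"dx": 0, "dy": 5, "dz": 0, "wx": 0, "wy": 0, "wz": 0, "gripper": 1},
    {"dx": 0, "dy": 5, "dz": 0, "wx": 0, "wy": 0, "wz": 0, "gripper": 1},
    {"dx": 0, "dy": 5, "dz": 0, "wx": 0, "wy": 0, "wz": 0, "gripper": 1},
    {"dx": 0, "dy": 5, "dz": 0, "wx": 0, "wy": 0, "wz": 0, "gripper": 1},
    {"dx": 0, "dy": 5, "dz": 0, "wx": 0, "wy": 0, "wz": 0, "gripper": 1},
    {"dx": 0, "dy": 0, "dz": 0, "wx": 0, "wy": 0, "wz": 0, "gripper": 1},
  ],
)

```text
time_s: 27.88
eef_pos: [0.5518, 0.0527, 0.1144]
tool_rot: [0.993, 0.118, -0.0, 0.0]
wrist_force: [-0.2, 0.6, 0.1]
opening: 0.0001
```

Run:
```python
from h import *
s=st(); print(rot_to(YAW),tool_delta(S(3,96,62)))
f,c=grab("wrist"); cv2.imwrite("pics/w26.png",f[:,:,::-1])
f,c=grab("side"); crop(f,180,130,280,270,5,"pics/s26.png")
```

```text
t 27.88 strip mm [  5.  100.4  62.3] roller mm [181.2 332.3 -90.3] F_strip [-0.   0.6  0.1] open 0.1
  rot to strip [ 1.000e-03  5.239e-01 -4.000e-04] to roller [ 0.0139  0.5239 -0.0485]
[ 0.0009  0.0003 -0.0007] [-1.6  4.4  1.2]
```

View pics/w26.png

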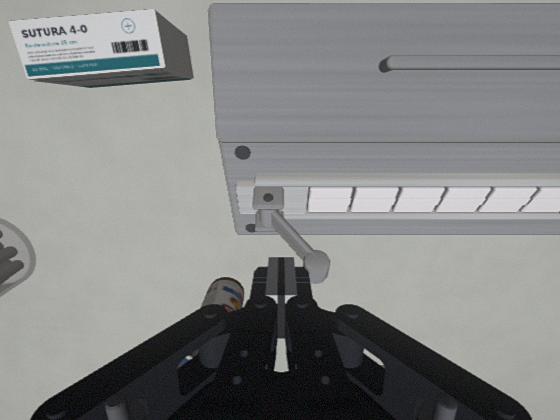

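View pics/s26.png

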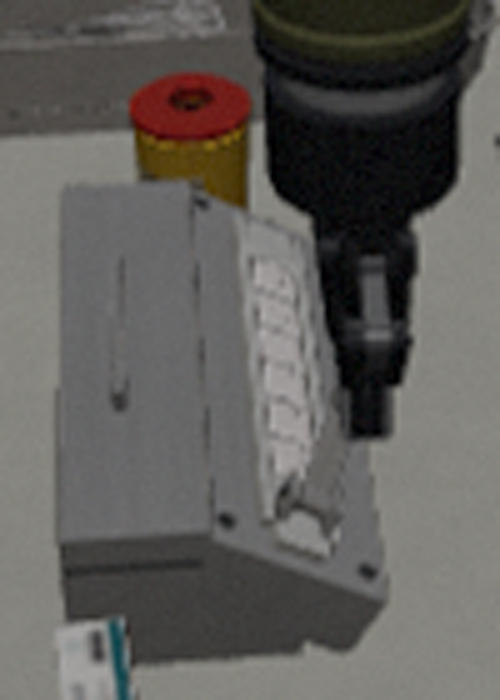

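Call:
apply_moves(
  plan=[
    {"dx": -1, "dy": 4, "dz": 0, "wx": 0, "wy": 0, "wz": 0, "gripper": 1},
    {"dx": -1, "dy": 4, "dz": 0, "wx": 0, "wy": 0, "wz": 0, "gripper": 1},
    {"dx": 0, "dy": 4, "dz": 0, "wx": 0, "wy": 0, "wz": 0, "gripper": 1},
    {"dx": 0, "dy": 4, "dz": 0, "wx": 0, "wy": 0, "wz": 0, "gripper": 1},
    {"dx": 0, "dy": 4, "dz": 0, "wx": 0, "wy": 0, "wz": 0, "gripper": 1},
    {"dx": 0, "dy": 4, "dz": 0, "wx": 0, "wy": 0, "wz": 0, "gripper": 1},
    {"dx": 0, "dy": 4, "dz": 0, "wx": 0, "wy": 0, "wz": 0, "gripper": 1},
    {"dx": 0, "dy": 0, "dz": 0, "wx": 0, "wy": 0, "wz": 0, "gripper": 1},
  ],
)

```text
time_s: 28.65
eef_pos: [0.5567, 0.0247, 0.1148]
tool_rot: [0.993, 0.118, 0.0, 0.001]
wrist_force: [0.2, -0.5, -0.0]
opening: -0.0002
```

Run:
```python
from h import *
s=st(); print(rot_to(YAW))
f,c=grab("wrist"); cv2.imwrite("pics/w27.png",f[:,:,::-1])
for t in (.3,.5,.7,.9): print(t,proj(c,S(0,108-46*np.cos(t),9+46*np.sin(t))).round(0))
```

```text
t 28.65 strip mm [ 3.6 72.  63.5] roller mm [178.7 304.  -88.4] F_strip [ 0.  -0.6 -0. ] open -0.2
  rot to strip [ 0.0017  0.523  -0.0006] to roller [ 0.0146  0.5229 -0.0487]
[ 0.0015 -0.0006 -0.001 ]
0.3 [295. 228.]
0.5 [289. 240.]
0.7 [280. 251.]
0.9 [268. 261.]
```

View pics/w27.png

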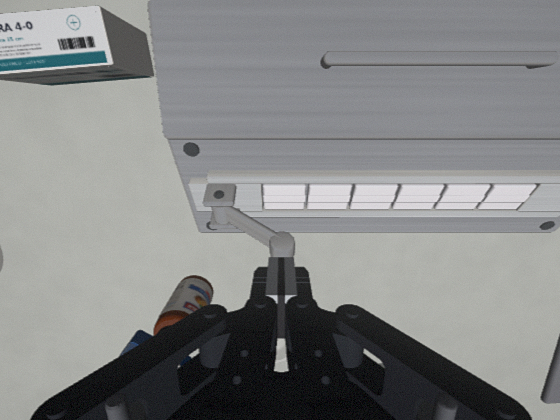

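Call:
apply_moves(
  plan=[
    {"dx": 1, "dy": 1, "dz": 1.7, "wx": 0, "wy": 0, "wz": 0, "gripper": 1},
    {"dx": 1, "dy": 1, "dz": 1.7, "wx": 0, "wy": 0, "wz": 0, "gripper": 1},
    {"dx": 1, "dy": 1, "dz": 1.7, "wx": 0, "wy": 0, "wz": 0, "gripper": 1},
    {"dx": 1, "dy": 1, "dz": 1.7, "wx": 0, "wy": 0, "wz": 0, "gripper": 1},
    {"dx": 1, "dy": 0.5, "dz": 1.7, "wx": 0, "wy": 0, "wz": 0, "gripper": 1},
    {"dx": 1, "dy": 0.5, "dz": 1.7, "wx": 0, "wy": 0, "wz": 0, "gripper": 1},
    {"dx": 1, "dy": 0.5, "dz": 1.7, "wx": 0, "wy": 0, "wz": 0, "gripper": 1},
    {"dx": 1, "dy": 0.5, "dz": 1.7, "wx": 0, "wy": 0, "wz": 0, "gripper": 1},
    {"dx": 1, "dy": 0, "dz": 1.7, "wx": 0, "wy": 0, "wz": 0, "gripper": 1},
    {"dx": 1, "dy": 0, "dz": 1.7, "wx": 0, "wy": 0, "wz": 0, "gripper": 1},
    {"dx": 0, "dy": 0, "dz": 0, "wx": 0, "wy": 0, "wz": 0, "gripper": 1},
  ],
)

```text
time_s: 29.62
eef_pos: [0.5675, 0.0237, 0.097]
tool_rot: [0.993, 0.119, -0.0, -0.0]
wrist_force: [0.4, 0.0, 1.4]
opening: 0.0
```

Run:
```python
from h import *
s=st(); print(rot_to(YAW))
f,c=grab("wrist"); cv2.imwrite("pics/w28.png",f[:,:,::-1])
for t in (0,.1,.2,.3,.4): print(t,proj(c,S(0,108-46*np.cos(t),9+46*np.sin(t))).round(0))
```

```text
t 29.62 strip mm [ 3.6 68.5 43. ] roller mm [ 178.5  300.  -108.8] F_strip [ 1.  -0.1  1.1] open 0.0
  rot to strip [-0.0009  0.524   0.0011] to roller [ 0.012   0.5239 -0.0469]
[-0.0006  0.0004  0.0013]
0 [293. 238.]
0.1 [293. 244.]
0.2 [292. 251.]
0.3 [290. 258.]
0.4 [287. 265.]
```

View pics/w28.png

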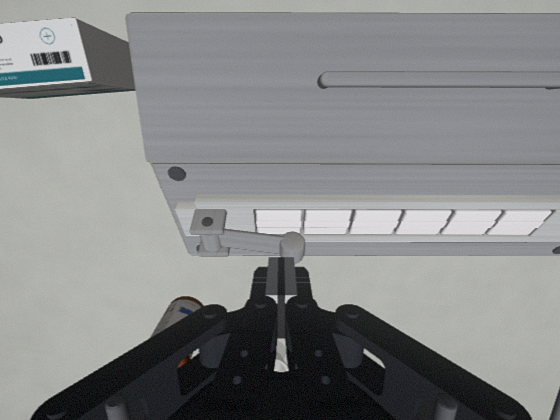

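Call:
apply_moves(
  plan=[
    {"dx": 0.5, "dy": 1, "dz": 0.9, "wx": 0, "wy": 0, "wz": 0, "gripper": 1},
    {"dx": 0.5, "dy": 1, "dz": 0.9, "wx": 0, "wy": 0, "wz": 0, "gripper": 1},
    {"dx": 0.5, "dy": 1, "dz": 0.9, "wx": 0, "wy": 0, "wz": 0, "gripper": 1},
    {"dx": 0.5, "dy": 0, "dz": 0.9, "wx": 0, "wy": 0, "wz": 0, "gripper": 1},
    {"dx": 0, "dy": 0, "dz": 0, "wx": 0, "wy": 0, "wz": 0, "gripper": 1},
  ],
)

```text
time_s: 30.08
eef_pos: [0.5701, 0.0208, 0.0937]
tool_rot: [0.993, 0.119, -0.0, -0.0]
wrist_force: [-0.4, 0.5, 1.1]
opening: 0.0
```

Run:
```python
from h import *
s=st()
```

```text
t 30.08 strip mm [ 3.5 65.1 39.2] roller mm [ 178.3  296.5 -112.5] F_strip [0.3 0.6 1.1] open 0.0
  rot to strip [-5.000e-04  5.239e-01  8.000e-04] to roller [ 0.0124  0.5237 -0.0473]
```

Call:
apply_moves(
  plan=[
    {"dx": 0.5, "dy": 0, "dz": 0.9, "wx": 0, "wy": 0, "wz": 0, "gripper": 1},
    {"dx": 0.5, "dy": 0, "dz": 0.9, "wx": 0, "wy": 0, "wz": 0, "gripper": 1},
    {"dx": 0, "dy": 0, "dz": 0, "wx": 0, "wy": 0, "wz": 0, "gripper": 1},
  ],
)

```text
time_s: 30.33
eef_pos: [0.5711, 0.0208, 0.092]
tool_rot: [0.993, 0.119, 0.0, 0.0]
wrist_force: [-1.2, -0.2, 1.7]
opening: 0.0004
```

Run:
```python
from h import *
s=st()
f,c=grab("wrist"); crop(f,130,160,390,330,3,"pics/w29.png")
for t in (0,.1,.2,.3,.4): print(t,((proj(c,S(0,108-46*np.cos(t),9+46*np.sin(t)))-[130,160])*3).round(0))
```

```text
t 30.33 strip mm [ 3.6 64.9 37.2] roller mm [ 178.3  296.2 -114.5] F_strip [-0.2  0.1  2.1] open 0.4
  rot to strip [-0.      0.5236  0.0008] to roller [ 0.0128  0.5235 -0.0473]
0 [470. 258.]
0.1 [469. 280.]
0.2 [466. 301.]
0.3 [459. 323.]
0.4 [450. 346.]
```

View pics/w29.png

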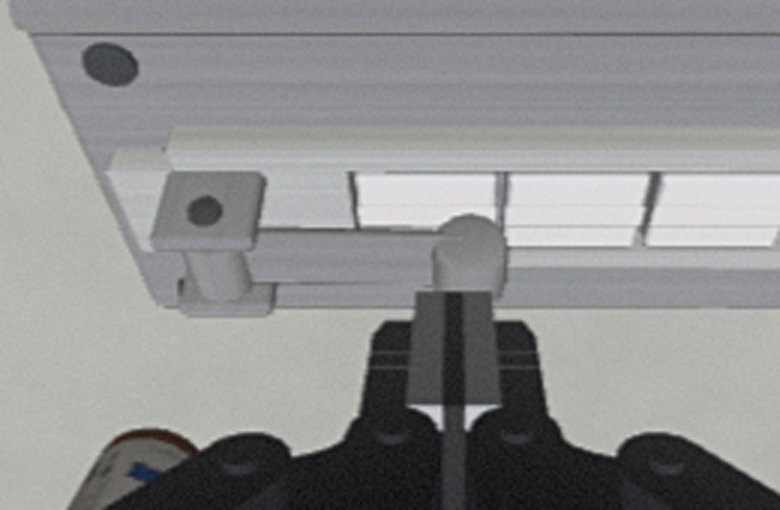

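Call:
apply_moves(
  plan=[
    {"dx": 0.5, "dy": 0, "dz": 0.9, "wx": 0, "wy": 0, "wz": 0, "gripper": 1},
    {"dx": 0.5, "dy": 0, "dz": 0.9, "wx": 0, "wy": 0, "wz": 0, "gripper": 1},
    {"dx": 0, "dy": 0, "dz": 0, "wx": 0, "wy": 0, "wz": 0, "gripper": 1},
  ],
)

```text
time_s: 30.63
eef_pos: [0.5719, 0.0208, 0.0905]
tool_rot: [0.993, 0.119, -0.0, 0.0]
wrist_force: [-3.2, -1.3, 5.5]
opening: 0.0003
```

Run:
```python
from h import *
s=st()
```

```text
t 30.63 strip mm [ 3.5 64.7 35.6] roller mm [ 178.2  295.9 -116.1] F_strip [-0.2 -0.5  6.5] open 0.3
  rot to strip [-0.000e+00  5.238e-01  4.000e-04] to roller [ 0.0129  0.5237 -0.0476]
```

Call:
apply_moves(
  plan=[
    {"dx": 0.5, "dy": 0, "dz": 0.9, "wx": 0, "wy": 0, "wz": 0, "gripper": 1},
    {"dx": 0, "dy": 0, "dz": 0, "wx": 0, "wy": 0, "wz": 0, "gripper": 1},
    {"dx": 0, "dy": 0, "dz": 0, "wx": 0, "wy": 0, "wz": 0, "gripper": 1},
  ],
)

```text
time_s: 30.88
eef_pos: [0.5721, 0.0207, 0.0901]
tool_rot: [0.993, 0.119, -0.0, -0.0]
wrist_force: [-4.4, -0.3, 9.7]
opening: -0.0
```

Run:
```python
from h import *
s=st()
```

```text
t 30.88 strip mm [ 3.4 64.6 35.1] roller mm [ 178.1  295.9 -116.6] F_strip [ 1.1  0.7 10.6] open -0.0
  rot to strip [-3.00e-04  5.24e-01  2.00e-04] to roller [ 0.0126  0.5238 -0.0479]
```

At the stop (10 N, hardly any further travel). Lift off straight out of the slope and look.

Call:
apply_moves(
  plan=[
    {"dx": -3, "dy": 0, "dz": -5, "wx": 0, "wy": 0, "wz": 0, "gripper": 1},
    {"dx": -6, "dy": 0, "dz": -12, "wx": 0, "wy": 0, "wz": 0, "gripper": 1},
    {"dx": -8, "dy": 2, "dz": -25, "wx": 0, "wy": 0, "wz": 0, "gripper": 1},
    {"dx": -8, "dy": 5, "dz": -30, "wx": 0, "wy": 0, "wz": 0, "gripper": 1},
    {"dx": -8, "dy": 5, "dz": -30, "wx": 0, "wy": 0, "wz": 0, "gripper": 1},
    {"dx": -8, "dy": 5, "dz": -30, "wx": 0, "wy": 0, "wz": 0, "gripper": 1},
    {"dx": 0, "dy": 0, "dz": 0, "wx": 0, "wy": 0, "wz": 0, "gripper": 1},
    {"dx": 0, "dy": 0, "dz": 0, "wx": 0, "wy": 0, "wz": 0, "gripper": 1},
  ],
)

```text
time_s: 31.55
eef_pos: [0.5372, -0.0056, 0.2237]
tool_rot: [0.993, 0.119, 0.002, -0.0]
wrist_force: [0.3, 0.0, -0.6]
opening: 0.0001
```

Run:
```python
from h import *
s=st()
f,c=grab("wrist"); cv2.imwrite("pics/w30.png",f[:,:,::-1])
u,v=map(int,proj(c,S(0,30,0))); x0=max(0,u-110); y0=max(0,v-60); crop(f,x0,y0,x0+220,y0+120,3,"pics/w30c.png")
for t in (0,.1,.2,.3): print(t,[((proj(c,S(x,108-46*np.cos(t),9+46*np.sin(t)))-[x0,y0])*3).round(0).tolist() for x in(-7,0,7)])
f,c=grab("side"); crop(f,170,110,340,270,4,"pics/s30.png")
f,c=grab("top"); cv2.imwrite("pics/t30.png",f[:,:,::-1])
```

```text
t 31.55 strip mm [ 35.5  47.2 170.9] roller mm [209.5 280.4  19.6] F_strip [ 0.  -0.  -0.7] open 0.1
  rot to strip [ 3.000e-04  5.191e-01 -1.000e-04] to roller [ 0.0133  0.519  -0.0481]
0 [[229.0, 216.0], [228.0, 197.0], [227.0, 178.0]]
0.1 [[228.0, 225.0], [227.0, 207.0], [226.0, 188.0]]
0.2 [[225.0, 234.0], [224.0, 216.0], [223.0, 197.0]]
0.3 [[221.0, 243.0], [220.0, 225.0], [219.0, 206.0]]
```

View pics/w30c.png

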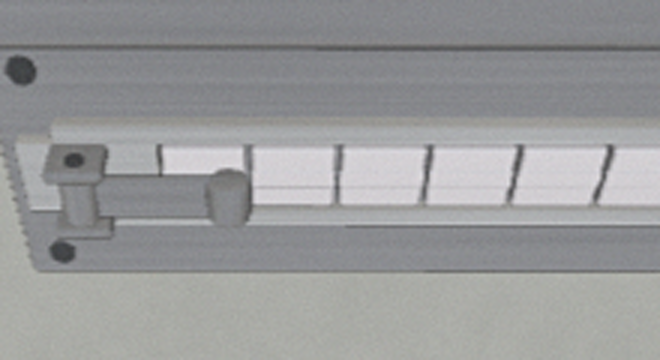

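View pics/s30.png

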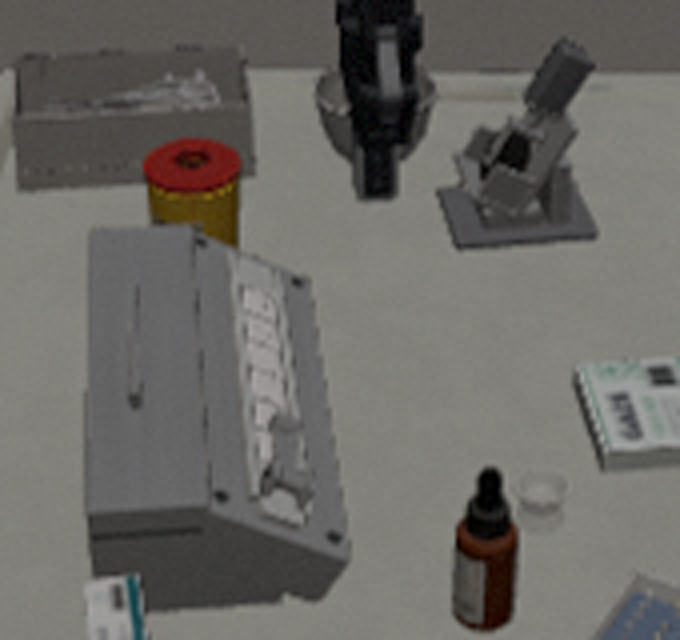

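View pics/t30.png

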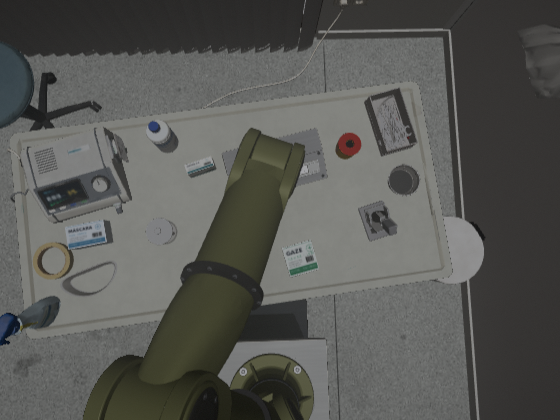

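Run:
```python
from h import *
s=st(); print(np.abs(s["joint_velocities"]).max()); workorder.finish_job()
```

```text
t 31.7 strip mm [ 33.4  48.7 168.5] roller mm [207.5 282.   17.2] F_strip [-0.5  0.4 -0.9] open -0.1
  rot to strip [-0.0011  0.5248  0.0013] to roller [ 0.0118  0.5247 -0.0468]
0.016158915081101562
the job is handed in; nothing more can be done
```

I completed the whole sequence and handed the job in at 31.7 s; no verdict was reported.

- **Lever up:** It started at about 0.8 rad, over segment 6. I pushed it along its arc to its open stop, near 2.0 rad.
- **Rolling:** I gripped the roller in its rest, rolled it along the strip at 15–21 N, and went back over most of it. The handle height stayed level along the strip. In the wrist picture all six segments look even with the rails.
- **Roller back:** The gripper pose at release was within about 0.1 mm of the pose at pick-up. The side picture matches the one from the start.
- **Lever down:** I pressed it until it met its stop at 10.6 N. In the last wrist picture the cross bar is about a pixel from where a fully shut lever would put it.
- **Bystanders:** They look undisturbed in the last pictures. I compared them by eye and did not measure them.

**What went wrong on the way:**
- My first move call was refused because every field is required in each row.
- Tilting the tool 30° to match the slope ran two wrist joints to the ends of their range, so I did all the work with the tool pointing straight down.
- The wheel touched down about 3 mm lower than my camera estimate, so I set the pressing depth from the wrist force.

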